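Latch the logger housing and sniff its lid joint

TASK

Shut the lid of the grey logger housing with its draw latch: tip the wire bail over so that its bar drops behind the keeper on the lid, then swing the lever over towards the front and press it down past centre until it lies flat. Then take the teal leak sniffer off its rest and guide its brass tip slowly, at about 4 cm a second, along the black gasket joint round the lid, at most about 5 mm from it and without pressing on it: start on the left side (as the robot sees it) at the front end, go along the left side, across the rear and back along the right side to its front end. Lay the sniffer back in its rest as it lay before and leave everything else where it is.

Things in the scene. Friction and masses are not known exactly. Their poses are not given: they have to be found in the camera images.
- housing: Dark grey cast housing, immovable. Origin on the worktop; x to the rear, y left, z up. Main block x -55..55, y -60..60, 70 mm high; in front a 50 mm high step to x -135 carries the latch. Bright lid x -50..40, y -45..45 on a black gasket, top 80 mm high; the rim at its left, rear and right is flat, 15 mm wide. Gland on the left wall, union on the right (40-45 mm out, under 55 mm high).
- lid (a joint): Lid angle about its rear edge (rad): 0 = drawn down on the gasket; about 0.03 while unlatched, when the gasket lifts the front edge by some 3 mm.
- lever (a joint): Latch lever angle (rad) about an axis along housing y at x -86, z 65.5 mm: 0 = shut, flat, pointing to the front (-x); grows as it is lifted and swung to the rear, 1.57 upright, at most 2.35. Stays where left (friction 0.03 N m). Shutting it with the bail hooked stretches the bail springs below about 1 rad; past centre (about 0.35) it is pulled flat. Push at its end under 6 N.
- lever_end (a point): Steel lever with red grip end, 18 mm wide, 3 mm thick, reaches 68 mm from its axis. This point is on the face to push (to the rear when upright, on top when shut): at lever angle a it lies at housing x = -86 - 60 cos a + 9.5 sin a, z = 65.5 + 60 sin a + 9.5 cos a mm.
- bail (a joint): Bail angle relative to the lever (rad), swinging freely. At the start it leans to the front against its stop at 3.8, 15 to 40 degrees past upright; once its bar is pushed to the rear past the upright it falls by itself onto the lid behind the keeper.
- bail_bar (a point): Middle of the bail's cross bar: 5 mm round steel, 35 mm long along housing y. The bail is a wire U with two sprung arms 30 mm apart, 61.5 mm from its pivot to the bar; the pivot is on the lever, about 14 mm straight above the lever's axis while the lever is open. Shut, the bar lies at about housing x -40, z 85 mm.
- keeper (a point): Top edge of the keeper, a steel tab 20 mm wide and 3 mm thick that stands 13 mm above the lid near its front edge and leans a little to the rear; at about housing x -43, y 0, z 93 mm. The bail's bar must lie behind it (+x side), down on the lid.
- sniffer: Leak sniffer, about 0.09 kg: teal body 120 mm long, 20 mm wide, 24 mm high, dark grip pads at its middle, lamps and a key on top, thin bent nose ending in a downward brass tip. Origin: middle of the body's underside; x forward to the nose, z up. Grip it across its width near the middle, from above.
- sniffer_tip (a point): Lower end of the brass tip (3 mm radius at the end, 5 mm above): in the sniffer's frame at x 92, y 0, z -50 mm, where the nose points straight down.
- rest: Rest of the sniffer, immovable: dark plate 136 x 62 mm with two black saddles 94 mm apart, each 10 mm long. Origin on the worktop under its middle; x is the sniffer's nose direction. The sniffer's origin lies over it, underside 65 mm high, between lugs 27 mm apart that flare outward up to 84 mm height. Between the saddles 84 mm are free for the fingers.
- seam_1 (a point): Point 1 of 9 on the lid joint (left side, front end): fixed on the housing at x -42, y 48, z 73 mm, that is at the gasket, 3 mm outside the lid's edge.
- seam_2 (a point): Point 2 of 9 on the lid joint (left side): fixed on the housing at x -9, y 48, z 73 mm, that is at the gasket, 3 mm outside the lid's edge.
- seam_3 (a point): Point 3 of 9 on the lid joint (left side): fixed on the housing at x 24, y 48, z 73 mm, that is at the gasket, 3 mm outside the lid's edge.
- seam_4 (a point): Point 4 of 9 on the lid joint (rear edge, left): fixed on the housing at x 43, y 33, z 73 mm, that is at the gasket, 3 mm outside the lid's edge.
- seam_5 (a point): Point 5 of 9 on the lid joint (rear edge, middle): fixed on the housing at x 43, y 0, z 73 mm, that is at the gasket, 3 mm outside the lid's edge.
- seam_6 (a point): Point 6 of 9 on the lid joint (rear edge, right): fixed on the housing at x 43, y -33, z 73 mm, that is at the gasket, 3 mm outside the lid's edge.
- seam_7 (a point): Point 7 of 9 on the lid joint (right side): fixed on the housing at x 24, y -48, z 73 mm, that is at the gasket, 3 mm outside the lid's edge.
- seam_8 (a point): Point 8 of 9 on the lid joint (right side): fixed on the housing at x -9, y -48, z 73 mm, that is at the gasket, 3 mm outside the lid's edge.
- seam_9 (a point): Point 9 of 9 on the lid joint (right side, front end): fixed on the housing at x -42, y -48, z 73 mm, that is at the gasket, 3 mm outside the lid's edge.
- driver: Orange flat screwdriver, 174 mm long, bystander lying on the worktop. Origin: middle of its underside.
- case: Small black case, 56 x 76 x 22 mm, bystander. Origin: middle of its underside.
- batteries: Black and orange block battery, 26 x 52 x 17 mm, bystander. Origin: middle of its underside.
- terminals: Row of grey and blue rail terminals, 45 x 57 x 36 mm, bystander. Origin: middle of the underside.

How it is judged:
On the way, in this order (a step that is already met when the one before it is completed fails the run):
1. the lever is pressed flat past centre with the bar behind the keeper and the lid drawn down (x of bail_bar in the frame of housing above -0.046 m and z of bail_bar in the frame of housing below 0.0905 m and value of joint lever below 0.12 rad and value of joint lid below 0.008 rad), for 0.2 s.
2. the tip passes seam point 1 within 7 mm (distance between sniffer_tip and seam_1 below 0.007 m), for 0.1 s.
3. the tip passes seam point 2 within 7 mm (distance between sniffer_tip and seam_2 below 0.007 m), for 0.1 s.
4. the tip passes seam point 3 within 7 mm (distance between sniffer_tip and seam_3 below 0.007 m), for 0.1 s.
5. the tip passes seam point 4 within 7 mm (distance between sniffer_tip and seam_4 below 0.007 m), for 0.1 s.
6. the tip passes seam point 5 within 7 mm (distance between sniffer_tip and seam_5 below 0.007 m), for 0.1 s.
7. the tip passes seam point 6 within 7 mm (distance between sniffer_tip and seam_6 below 0.007 m), for 0.1 s.
8. the tip passes seam point 7 within 7 mm (distance between sniffer_tip and seam_7 below 0.007 m), for 0.1 s.
9. the tip passes seam point 8 within 7 mm (distance between sniffer_tip and seam_8 below 0.007 m), for 0.1 s.
10. the tip passes seam point 9 within 7 mm (distance between sniffer_tip and seam_9 below 0.007 m), for 0.1 s.
At the end, for the whole second after the job is handed in: Lever shut (under 0.12 rad), bail bar on the lid behind the keeper (housing x over -46, z under 90.5 mm), lid under 0.008 rad; sniffer released, still, within 12 mm of its place in the rest, underside 61 to 69 mm high, within 0.15 rad of the rest's direction and 0.12 rad of upright (all of step 1 and horizontal distance between sniffer and rest below 0.012 m and z of sniffer in the frame of rest between 0.061 and 0.069 m and angle between the x axis of sniffer and the x axis of rest, either way round below 0.15 rad and angle between sniffer's own z axis and vertical below 0.12 rad and linear speed of sniffer below 0.02 m/s and contact force between the fingers and sniffer below 0.05 N); the robot touches nothing.
It fails at once if the sniffer is moved faster than 9 cm/s while its tip is on the seam (within 15 mm of seam points 2 to 8) ((distance between sniffer_tip and seam_2 below 0.015 m or distance between sniffer_tip and seam_3 below 0.015 m or distance between sniffer_tip and seam_4 below 0.015 m or distance between sniffer_tip and seam_5 below 0.015 m or distance between sniffer_tip and seam_6 below 0.015 m or distance between sniffer_tip and seam_7 below 0.015 m or distance between sniffer_tip and seam_8 below 0.015 m) and linear speed of sniffer above 0.09 m/s).
It fails at once if the sniffer is pressed on the housing with more than 10 N (contact force between sniffer and housing above 10 N).
It fails at once if a bystander (screwdriver, case, battery or terminals) is moved more than 25 mm (distance of any of driver, case, batteries, terminals from where it was at the start of the episode above 0.025 m).
It also fails if it takes over 72 s, if anything falls off the work surface, if the arm or the gripper's body presses on something with over 40 N, if the wrist force passes 120 N, or if a joint passes its speed limit or range.

ROBOT

A 7-joint arm with a two-finger parallel gripper is mounted at the origin on a cart in front of the work surface, level with it; the furniture and walls round the work are solid. World frame = base frame: x ahead of the robot, y to its left, z up, the work surface at z = 0. Lengths are in m, angles in rad, forces in N, time in s.
With the tool pointing down it reaches from about 0.4 to 0.85 m from the base axis. Payload 10.4 kg.
Tool frame: the origin (TCP) lies at the very end of the fingers, on their centre line; the grasp point (between the pads) lies 19 mm behind it; x points along the fingers, z is the direction in which the jaws open and shut, and the axes are right-handed (so a half turn about x gives the same grasp; the last joint's range is limited). The gripper opens to 85 mm and grips with 20 to 120 N. Pads are 22 mm wide; open, the fingers measure 114 mm over their backs; the gripper's body (76 mm by 85 mm) begins 54 mm behind the grasp point. The pads swing forward as they close: fully open they stand 13 mm farther back than shut.
Start: joints at [1.296, 0.332, -0.065, 1.46, 0.022, 1.35, -0.088], TCP at [0.156, -0.605, 0.209] pointing down, gripper open.
Joint ranges: [-2.6, 2.6], [-0.5, 2.12], [-1.47, 1.34], [0.16, 2.42], [-1.27, 4.41], [0.06, 2.06], [-2.6, 2.6]. Speed limits (rad/s): [2.22, 2.22, 2.79, 2.79, 3.14, 3.14, 3.14].

INTERFACE

Orientations are given as a unit quaternion [x, y, z, w].
In Python, from workcell import readout, camera, manip gives the robot as it stands.
- The arm moves only by the shell command python3 -m inch 'ROWS' [FORCE]. ROWS is JSON, a list of rows, each a list of 3 entries, a list of its own where there are three numbers: the turn, a rotation vector about the tool's x, y, z in degrees, then the shift along the tool's x, y, z in mm, then the closure, from 0 (fully open) to 1 (shut). In form: [[[wx, wy, wz], [dx, dy, dz], hand], ...]. A call has 1 to 10 rows; each row is the pose to reach, as a shift and turn from the pose measured when the call began, along the tool's axes at that moment; what a row does not reach only later rows make up. A row lasts 1/8 s, in which the tool goes at most 62.5 mm and 10.7 degrees, less where a joint would pass 70% of its speed; a pose out of reach is approached as far as the arm can. A call with a gripper value outside its range is refused whole. The fingers move at their own pace and stop on an object; FORCE is the grip in N (left out, the last holds). Time passes only in rows, so rows that repeat a pose let the fingers close. It gives the time, the measured TCP pose, the force and the opening at its end, in the units of the state.
- readout.get_obs(): the state, without advancing time (a new reading comes with each control period).
- camera(name): name is "scene" or "top"; returns a dict with "pixels" (400x640x3 uint8, red, green, blue), "range_z" (400x640 float32, m along the optical axis (not along the pixel's ray), 0 where there is no reading), "intrinsics" (3x3 intrinsics, pixels), "extrinsics" (4x4, takes a point from world to camera coordinates). Camera axes: x right, y down, z forward; pixel columns grow to the right and rows downward; lengths in m; the calibration is good to about 2 mm. A picture is of the moment at which its call begins.
- manip.hand_in(): hands the job in, once; it reports no verdict.
The state is a dict: "clock": time; "joint_pos": joint angles; "joint_velocities": joint speeds; "tau": joint torques, N m; "position": TCP position; "ee_rot": TCP orientation; "ft_force": force on the tool from outside, world axes, zero at the start; "torque": the same for the moment, N m; "grip_width": opening from 0.0 (shut) to 1.0 (fully open).
Only numpy, scipy, OpenCV 4.12 (cv2) and the standard library are available. Lean on these libraries where they do the work, as an engineer would, in place of code of your own. Each camera call takes 0.05 s, during which the arm holds its last target.

## Working session

There is one attempt and no reset: what is moved stays moved. The work goes in short steps, Python scripts to look and compute and a shell command to move; the robot and the scene stay as the last step left them, time stands still between calls to the robot, and variables do not carry over. Pictures are saved under pics/ and viewed, and the job is handed in when it is done.

```bash
ls; mkdir -p pics; python3 - <<'E'
from workcell import readout, camera, manip
import cv2,numpy as np
o=readout.get_obs(); print(o)
for n in ("scene","top"):
    c=camera(n); cv2.imwrite(f"pics/{n}0.png",c["pixels"][:,:,::-1]); np.savez(f"{n}0.npz",**c)
    print(c["intrinsics"],c["extrinsics"])
E
```

```text
pics
{'clock': 0.0, 'joint_pos': array([ 1.2963959 ,  0.33286554, -0.06466979,  1.46093042,  0.02159676,
        1.34992658, -0.08854158]), 'joint_velocities': array([-2.72491756e-05,  6.95211977e-04, -6.48929446e-05,  1.80033385e-05,
        1.33194390e-03,  5.73201836e-05,  1.77360242e-03]), 'tau': array([-3.92084462e-05, -6.25451803e+01,  4.86759015e-02, -3.91608024e+01,
        1.61008607e-02,  9.84968792e-03,  2.03023961e-05]), 'position': array([ 0.15559095, -0.60489805,  0.20782505]), 'ee_rot': array([ 0.43356209,  0.55923191, -0.43298284,  0.55839901]), 'ft_force': array([ 0.51601282, -0.4314174 ,  0.695162  ]), 'torque': array([ 0.03210845, -0.02871322, -0.01104894]), 'grip_width': 0.9979905494763711}
[[361.69591836   0.         316.73620844]
 [  0.         361.69591836 197.13322356]
 [  0.           0.           1.        ]] [[-0.83000411 -0.55755865  0.01488382  0.40958197]
 [-0.41654645  0.60189996 -0.68132627  0.31829141]
 [ 0.37092079 -0.57170341 -0.73182852  0.73635416]
 [ 0.          0.          0.          1.        ]]
[[416.50894188   0.         320.32208389]
 [  0.         416.50894188 205.63275985]
 [  0.           0.           1.        ]] [[-0.01299258 -0.99979266 -0.01567882 -0.03240861]
 [-0.99183732  0.01487516 -0.12663913  0.54742015]
 [ 0.1268461   0.01390547 -0.99182494  1.18979841]
 [ 0.          0.          0.          1.        ]]
```

View pics/scene0.png

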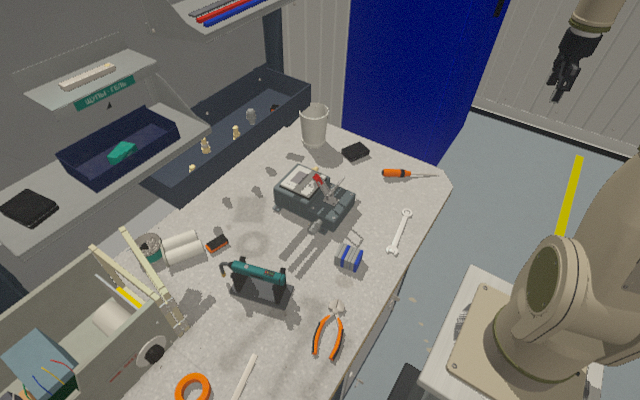

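View pics/top0.png

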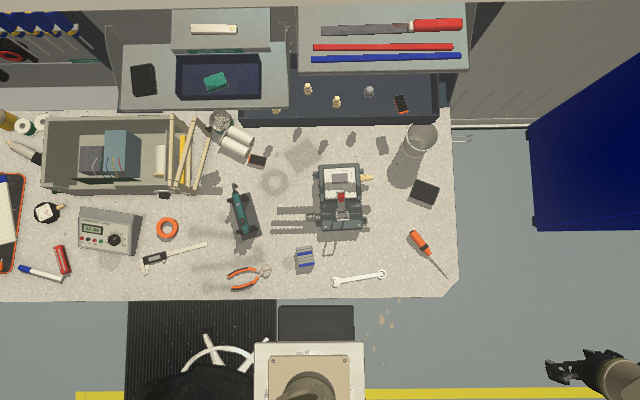

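```bash
cat > h.py <<'E'
import numpy as np,cv2
from workcell import readout,camera,manip
def load(f): return dict(np.load(f))
def grab(n,tag):
    c=camera(n); np.savez(f"{n}{tag}.npz",**c); return c
def crop(c,x0,y0,w,h,s,fn):
    im=c["pixels"][y0:y0+h,x0:x0+w,::-1]
    cv2.imwrite("pics/"+fn,cv2.resize(im,None,fx=s,fy=s,interpolation=cv2.INTER_CUBIC))
def cloud(c):
    K=c["intrinsics"];T=np.linalg.inv(c["extrinsics"]);z=c["range_z"]
    v,u=np.mgrid[:z.shape[0],:z.shape[1]]
    p=np.stack([(u-K[0,2])/K[0,0]*z,(v-K[1,2])/K[1,1]*z,z],-1)
    w=p@T[:3,:3].T+T[:3,3]; w[z==0]=np.nan
    return w
def pixz(c,u,v,zz):
    K=c["intrinsics"];T=np.linalg.inv(c["extrinsics"])
    d=T[:3,:3]@np.array([(u-K[0,2])/K[0,0],(v-K[1,2])/K[1,1],1]);o=T[:3,3]
    return o+d*(zz-o[2])/d[2]
def proj(c,p):
    q=c["extrinsics"][:3,:3]@np.asarray(p)+c["extrinsics"][:3,3];q=c["intrinsics"]@q;return q[:2]/q[2]
E
python3 - <<'E'
from h import *
t=load("top0.npz");s=load("scene0.npz")
crop(t,270,140,130,100,6,"t_h.png");crop(t,200,165,90,85,7,"t_s.png");crop(s,260,145,110,90,7,"s_h.png");crop(s,205,245,100,75,8,"s_s.png")
E
```

```text
(no output)
```

View pics/t_h.png

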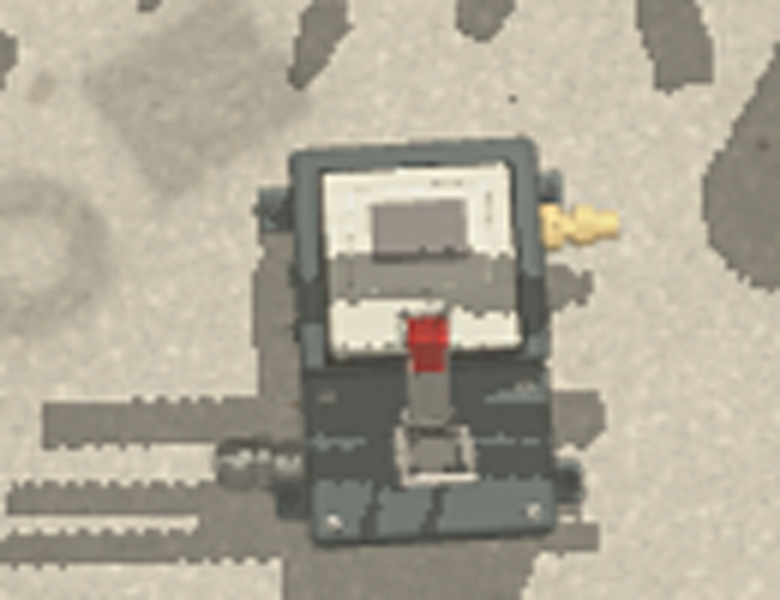

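View pics/t_s.png

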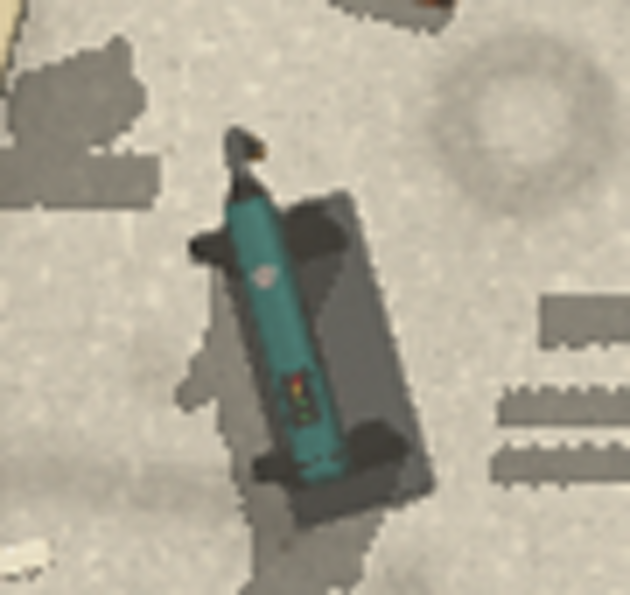

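View pics/s_h.png

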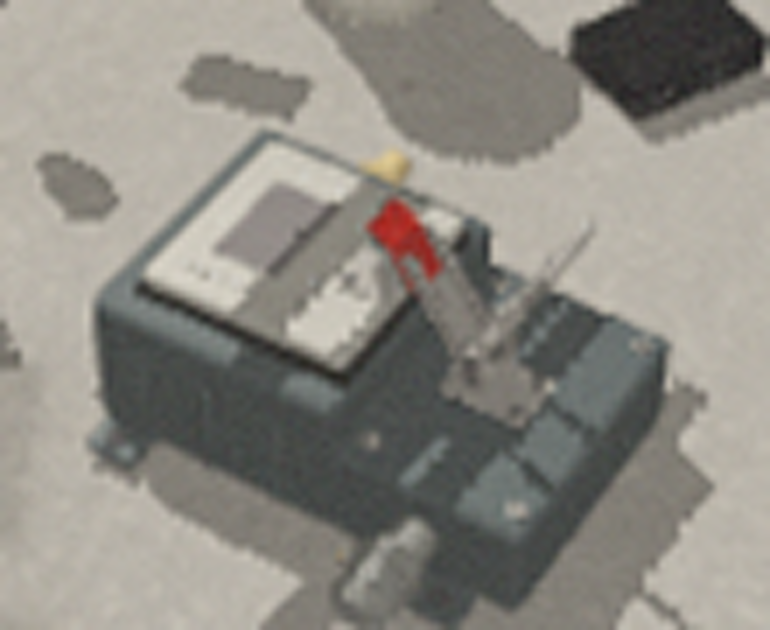

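View pics/s_s.png

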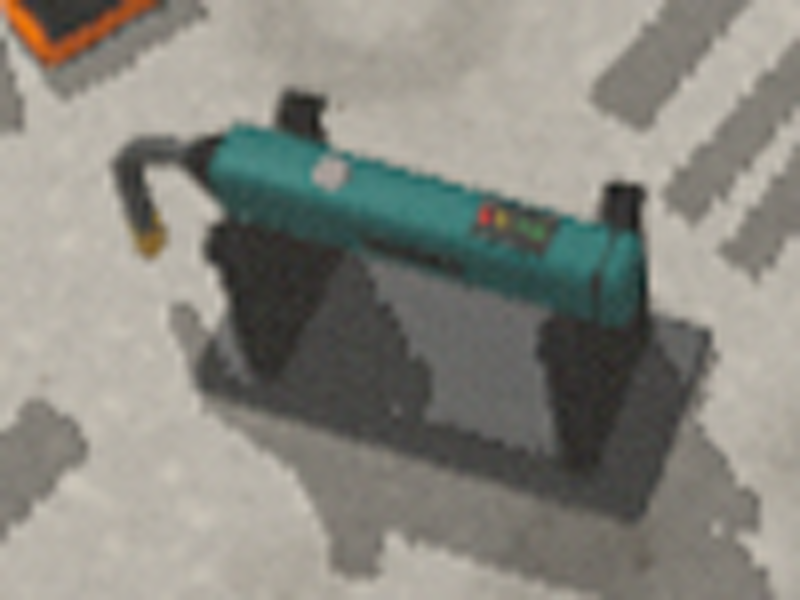

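```bash
python3 - <<'E'
from h import *
t=load("top0.npz");s=load("scene0.npz")
for n,c in (("top",t),("scene",s)):
    w=cloud(c); hsv=cv2.cvtColor(c["pixels"],cv2.COLOR_RGB2HSV)
    X,Y,Z=w[...,0],w[...,1],w[...,2]
    tb=(X>.35)&(X<.8)&(Y>-.4)&(Y<.4)&(abs(Z)<.02); print(n,"table z",np.median(Z[tb]))
    hb=(X>.35)&(X<.75)&(Y<0.03)&(Y>-.25)
    for lo,hi in ((.066,.0745),(.076,.09),(.046,.054),(.046,.09)):
        m=hb&(Z>lo)&(Z<hi)
        m=cv2.morphologyEx(m.astype(np.uint8),cv2.MORPH_OPEN,np.ones((2,2)))
        k,l,st,_=cv2.connectedComponentsWithStats(m); i=1+np.argmax(st[1:,4]); mm=l==i
        r=cv2.minAreaRect(w[mm][:,:2].astype(np.float32)*1000); print(lo,mm.sum(),r,np.median(Z[mm]))
    m=hb&(hsv[...,1]>150)&((hsv[...,0]<8)|(hsv[...,0]>172))&(Z>.07)
    if m.sum(): print("red",m.sum(),np.round(w[m].mean(0),4),np.round(w[m].min(0),4),np.round(w[m].max(0),4))
    m=(X>.35)&(X<.75)&(Y>.05)&(Y<.35)&(hsv[...,0]>80)&(hsv[...,0]<98)&(hsv[...,1]>80)&(Z>.06)
    p=w[m]; top=p[p[:,2]>np.percentile(p[:,2],50)]
    print("teal",m.sum(),cv2.minAreaRect(p[:,:2].astype(np.float32)*1000),np.percentile(p[:,2],[5,50,95]))
    m=(X>.35)&(X<.75)&(Y>.05)&(Y<.35)&(Z>.003)&(Z<.02)
    m=cv2.morphologyEx(m.astype(np.uint8),cv2.MORPH_OPEN,np.ones((2,2)))
    k,l,st,_=cv2.connectedComponentsWithStats(m)
    for i in range(1,k):
        if st[i,4]>60: mm=l==i; print("low",mm.sum(),np.median(Z[mm]),cv2.minAreaRect(w[mm][:,:2].astype(np.float32)*1000))
E
```

```text
top table z 0.00013667618969648299
0.066 214 ((607.4575805664062, -68.02079772949219), (105.85145568847656, 55.506534576416016), 2.6781811714172363) 0.07063072465517062
0.076 918 ((601.3760375976562, -99.84058380126953), (91.64839935302734, 90.5465316772461), 3.510233163833618) nan
0.046 761 ((515.09521484375, -105.0859375), (77.68633270263672, 123.74676513671875), 2.1158227920532227) nan
0.046 2483 ((572.4287719726562, -102.38575744628906), (192.68667602539062, 127.58916473388672), 2.2893471717834473) nan
red 40 [ 0.562  -0.0973  0.1076] [ 0.5513 -0.1046  0.0926] [ 0.5711 -0.0903  0.1177]
teal 168 ((523.286865234375, 184.87503051757812), (115.65315246582031, 16.565868377685547), 16.779033660888672) [0.08544921 0.08847584 0.09232043]
low 170 nan ((682.9760131835938, 318.4261779785156), (9.774807929992676, 135.03079223632812), 75.92216491699219)
low 154 0.015364369983634996 ((695.1182250976562, 153.16127014160156), (63.99844741821289, 29.42119598388672), 71.85191345214844)
low 412 nan ((517.6964721679688, 158.37704467773438), (55.11576461791992, 143.7342529296875), 80.51810455322266)

[... 631 characters left out ...]
 45 [ 0.5604 -0.0996  0.1077] [ 0.5479 -0.1069  0.0939] [ 0.5697 -0.0888  0.1158]
teal 456 ((520.95458984375, 182.43649291992188), (117.3475112915039, 30.21074676513672), 18.61865997314453) [0.07620906 0.0872046  0.08985292]
low 244 nan ((688.8887939453125, 150.99485778808594), (55.7540168762207, 23.92401123046875), 74.43954467773438)
low 109 0.004128052021000306 ((720.9751586914062, 224.60308837890625), (90.91773986816406, 11.317611694335938), 61.849769592285156)
low 1055 nan ((517.607666015625, 184.35195922851562), (134.22430419921875, 58.821250915527344), 19.187881469726562)
low 336 nan ((359.1413269042969, 165.97637939453125), (24.110321044921875, 123.0504379272461), 0.05151534453034401)
```

```bash
cat > fit.py <<'E'
from h import *
from scipy.optimize import least_squares
def sdbox(p,lo,hi):
    lo,hi=np.array(lo),np.array(hi);q=np.abs(p-(lo+hi)/2)-(hi-lo)/2
    return np.linalg.norm(np.maximum(q,0),axis=1)+np.minimum(q.max(1),0)
def local(w,x,y,a):
    c,s=np.cos(a),np.sin(a);d=w-np.array([x,y,0]);return np.stack([c*d[:,0]+s*d[:,1],-s*d[:,0]+c*d[:,1],d[:,2]],1)
def fit(w,boxes,sel,x0,zoff=False):
    P=w.reshape(-1,3);P=P[np.isfinite(P).all(1)]
    x=np.array(list(x0)+[0.])
    for it in range(6):
        L=local(P,*x[:3]);Q=P[sel(L)]
        f=lambda v:np.min([sdbox(local(Q,*v[:3])-[0,0,v[3]],*b) for b in boxes],0)
        r=least_squares(f,x,loss="soft_l1",f_scale=.002,x_scale=[.01,.01,.1,.01],diff_step=1e-4);x=r.x
    return x,len(Q),np.sqrt(np.median(f(x)**2))
HB=[((-.055,-.06,-.0),(.055,.06,.07)),((-.135,-.06,0),(-.055,.06,.05)),((-.05,-.045,.06),(.04,.045,.0815))]
hsel=lambda L:(L[:,0]>-.15)&(L[:,0]<.07)&(abs(L[:,1])<.066)&(L[:,2]>.012)&(L[:,2]<.09)&~((abs(L[:,1])<.03)&(L[:,0]<-.03))&~((L[:,2]<.045)&(L[:,0]<-.05))
SB=[((-.06,-.01,.065),(.06,.01,.089))]
ssel=lambda L:(abs(L[:,0])<.064)&(abs(L[:,1])<.016)&(L[:,2]>.07)&(L[:,2]<.1)&~((abs(abs(L[:,0])-.047)<.009)&(L[:,2]<.086)&(abs(L[:,1])>.009))
RB=[((-.068,-.031,0),(.068,.031,.008))]
E
python3 - <<'E'
from fit import *
for n in ("top","scene"):
    c=load(n+"0.npz");w=cloud(c)
    print(n,fit(w,HB,hsel,(.60,-.10,.045)));print(fit(w,SB,ssel,(.522,.184,.3)))
    m=(w[...,0]>.42)&(w[...,0]<.62)&(w[...,1]>.1)&(w[...,1]<.26)&(w[...,2]>.004)&(w[...,2]<.014)
    print("plate z",np.percentile(w[m][:,2],[10,50,90]),cv2.minAreaRect(w[m][:,:2].astype(np.float32)*1000))
    h=cv2.cvtColor(c["pixels"],cv2.COLOR_RGB2HSV)
E
```

```text
top (array([ 6.10804417e-01, -9.69609548e-02,  4.20451320e-02,  2.94657254e-05]), 1934, np.float64(0.0014012903531492496))
(array([ 5.25576495e-01,  1.86235701e-01,  2.95439496e-01, -9.58549483e-05]), 325, np.float64(0.0012724741610182638))
plate z [0.00441568 0.00714527 0.01065889] ((520.2057495117188, 179.5819091796875), (199.395263671875, 158.99623107910156), 0.025711381807923317)
scene (array([ 6.08616802e-01, -9.61705114e-02,  4.27795594e-02, -5.00560294e-04]), 2022, np.float64(0.000885741230267564))
(array([ 0.52252239,  0.18538683,  0.28742591, -0.00077611]), 593, np.float64(0.0007472625523645571))
plate z [0.00549041 0.00722127 0.00908904] ((531.6748046875, 189.72528076171875), (158.95628356933594, 61.927581787109375), 16.90705108642578)
```

```bash
cat >> fit.py <<'E'
HX,HY,HA=.6097,-.0965,.0425
def hw(x,y,z):  # housing mm -> world m
    c,s=np.cos(HA),np.sin(HA);x,y,z=x/1e3,y/1e3,z/1e3
    return np.array([HX+c*x-s*y,HY+s*x+c*y,z])
E
python3 - <<'E'
from fit import *
from scipy.spatial.transform import Rotation as R
o=readout.get_obs();print(R.from_quat(o["ee_rot"]).as_matrix().round(3))
for n,(x0,y0,wd,ht,sc) in (("top",(300,170,80,70,9)),("scene",(290,160,80,60,9))):
    c=load(n+"0.npz")
    im=cv2.resize(c["pixels"][y0:y0+ht,x0:x0+wd,::-1],None,fx=sc,fy=sc,interpolation=cv2.INTER_NEAREST)
    P=lambda x,y,z:tuple(int(v) for v in ((proj(c,hw(x,y,z))-[x0,y0]+.5)*sc))
    for d,col in ((15,(0,255,0)),(25,(255,0,0)),(40,(255,0,255))):
        t=np.radians(d);X,Z=-86-61.5*np.sin(t),79.5+61.5*np.cos(t)
        cv2.line(im,P(X,-17.5,Z),P(X,17.5,Z),col,1)
    for a in (2.2,2.35):
        cv2.circle(im,P(-86-60*np.cos(a)+9.5*np.sin(a),0,65.5+60*np.sin(a)+9.5*np.cos(a)),3,(0,255,255),-1)
    cv2.circle(im,P(-43,0,93),3,(255,255,0),-1)
    for q in ((-50,45),(-50,-45),(40,45),(40,-45)): cv2.circle(im,P(*q,80),3,(0,0,255),-1)
    for q in ((-55,60),(-55,-60)): cv2.circle(im,P(*q,70),3,(0,255,0),-1)
    for q in ((-135,60),(-135,-60)): cv2.circle(im,P(*q,50),3,(0,255,0),-1)
    cv2.imwrite(f"pics/ov_{n}.png",im)
E
```

```text
[[-0.     0.968  0.249]
 [ 0.001  0.249 -0.968]
 [-1.    -0.    -0.001]]
```

View pics/ov_top.png

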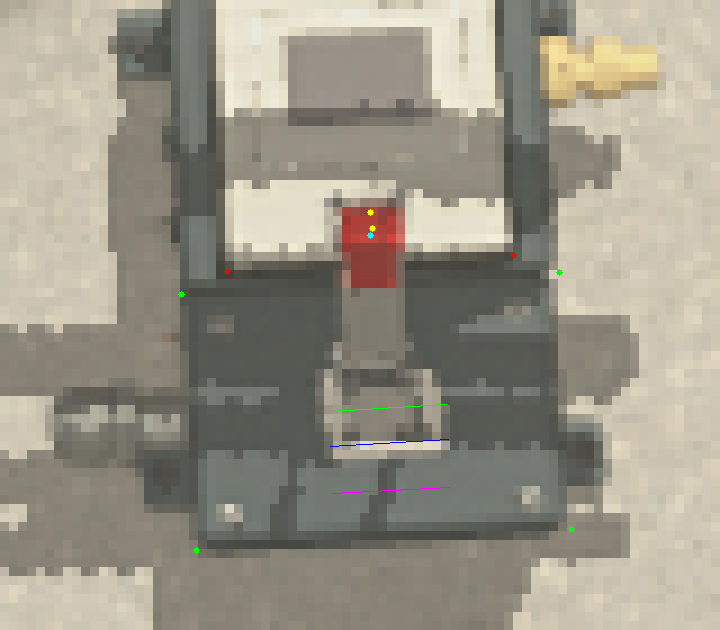

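View pics/ov_scene.png

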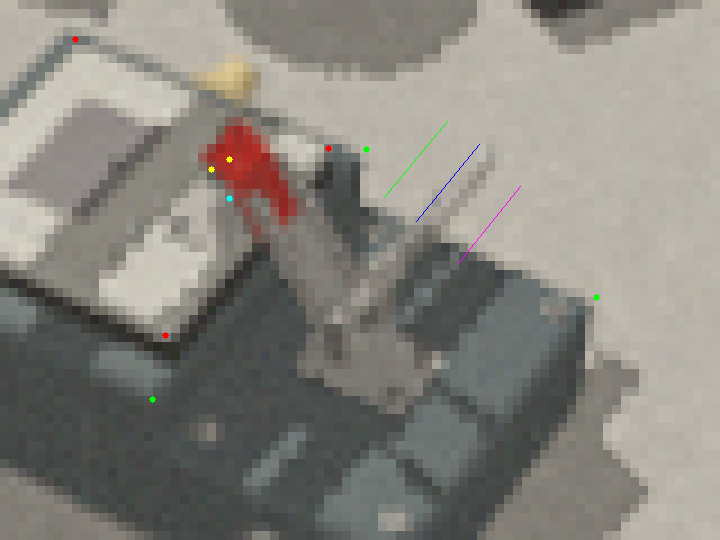

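```bash
cat > plan.py <<'E'
from fit import *
from scipy.spatial.transform import Rotation as R
def st():
    o=readout.get_obs();p=np.array(o["position"]);r=R.from_quat(o["ee_rot"]);return o,p,r
def Rt(yaw,pitch=0): # tool y at yaw (rad) , x down
    c,s=np.cos(yaw),np.sin(yaw)
    return R.from_matrix(np.array([[0,c,s],[0,s,-c],[-1,0,0]],float))
def rel(targets):
    o,p,r=st();print("t",round(o["clock"],2),"tcp",p.round(4),"F",np.round(o["ft_force"],1),"grip",round(o["grip_width"],3))
    for q,yaw in targets:
        w=np.degrees((r.inv()*Rt(yaw)).as_rotvec());d=r.inv().apply(np.asarray(q)-p)*1e3
        print(w.round(1),d.round(1))
def toh(p): return (local(np.array([p]),HX,HY,HA)[0]*1e3).round(1)
E
python3 - <<'E'
from plan import *
rel([(hw(-155,0,200),HA),(hw(-155,0,114),HA),(hw(-85,0,114),HA)])
E
```

```text
t 0.1 tcp [ 0.1556 -0.6049  0.2079] F [-0.1 -0.3 -0.3] grip 0.997
[12.  -0.1  0. ] [   8.4  414.8 -411.5]
[12.  -0.1  0. ] [  94.4  414.8 -411.3]
[12.  -0.1  0. ] [  94.4  483.3 -396.8]
```

```bash
python3 -m inch '[[[1,0,0],[-5,30,-30],1],[[3,0,0],[-10,75,-75],1],[[5,0,0],[-10,118,-117],1],[[7,0,0],[-10,160,-160],1],[[9,0,0],[-10,203,-202],1],[[10,0,0],[-10,246,-245],1],[[11,0,0],[-5,290,-288],1],[[12,0,0],[0,332,-330],1],[[12,0,0],[4,374,-371],1],[[12,0,0],[8,415,-411],1]]' 40
python3 - <<'E'
from plan import *
grab("top","1");grab("scene","1")
rel([(hw(-155,0,200),HA),(hw(-155,0,114),HA),(hw(-85,0,114),HA)])
c=load("top1.npz");crop(c,270,140,130,100,6,"t1.png");c=load("scene1.npz");crop(c,260,60,160,180,4,"s1.png")
for n in("top","scene"): print(proj(load(n+"1.npz"),readout.get_obs()["position"]))
E
```

```text
clock: 1.35
position: [0.4557, -0.1017, 0.2003]
ee_rot: [0.49, 0.511, -0.489, 0.51]
ft_force: [1.6, -0.2, 0.1]
grip_width: -0.002
t 1.45 tcp [ 0.4571 -0.0973  0.2001] F [-0.   0.4  1. ] grip 0.003
[ 0.5 -0.2 -0. ] [ 0.1 -2.5  5.7]
[ 0.5 -0.2 -0. ] [86.1 -2.6  6. ]
[ 0.5 -0.2 -0. ] [86.2 67.4  6.6]
[342.49199242 232.37502638]
[355.53488705 167.38945531]
```

View pics/s1.png

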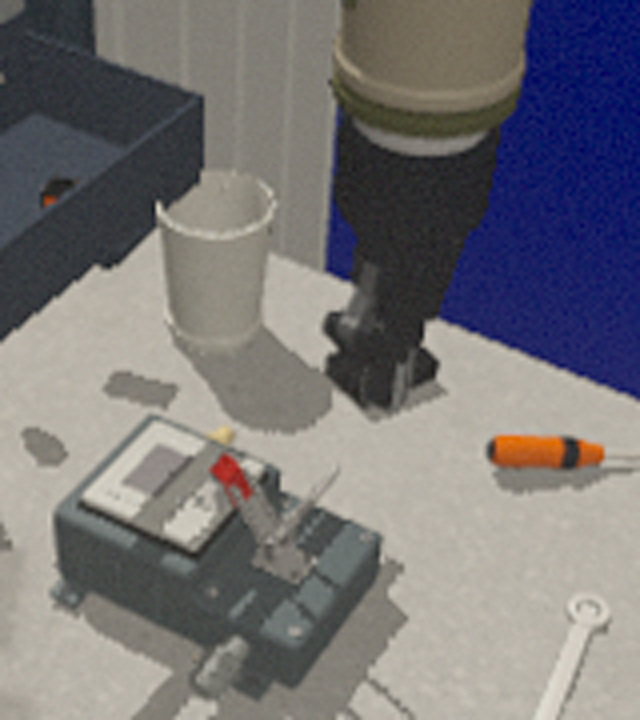

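View pics/t1.png

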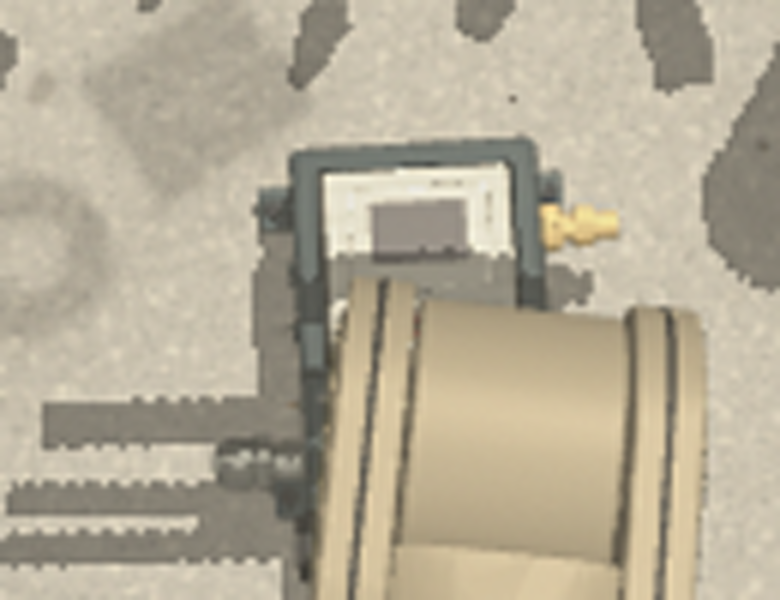

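```bash
python3 - <<'E'
from plan import *
c=load("scene1.npz");w=cloud(c);X,Y,Z=w[...,0],w[...,1],w[...,2]
m=(abs(X-.457)<.06)&(abs(Y+.0975)<.06)&(Z>.17)&(Z<.30)
p=w[m];v,u=np.where(m);print(m.sum(),p.min(0),p.max(0))
for a in np.arange(.18,.28,.01):
    q=p[(p[:,2]>a)&(p[:,2]<a+.01)]
    if len(q): print(round(a,2),len(q),q.min(0).round(3)[:2],q.max(0).round(3)[:2])
crop(c,330,140,50,40,15,"s1b.png")
E
```

```text
352 [ 0.44004851 -0.14654779  0.22252683] [ 0.46875262 -0.03908839  0.29999925]
0.22 15 [ 0.447 -0.1  ] [ 0.469 -0.082]
0.23 36 [ 0.446 -0.101] [ 0.463 -0.08 ]
0.24 43 [ 0.446 -0.1  ] [ 0.468 -0.079]
0.25 26 [ 0.446 -0.101] [ 0.462 -0.079]
0.26 25 [ 0.444 -0.106] [ 0.466 -0.064]
0.27 63 [ 0.443 -0.129] [ 0.466 -0.056]
0.28 54 [ 0.44 -0.14] [ 0.466 -0.048]
```

View pics/s1b.png

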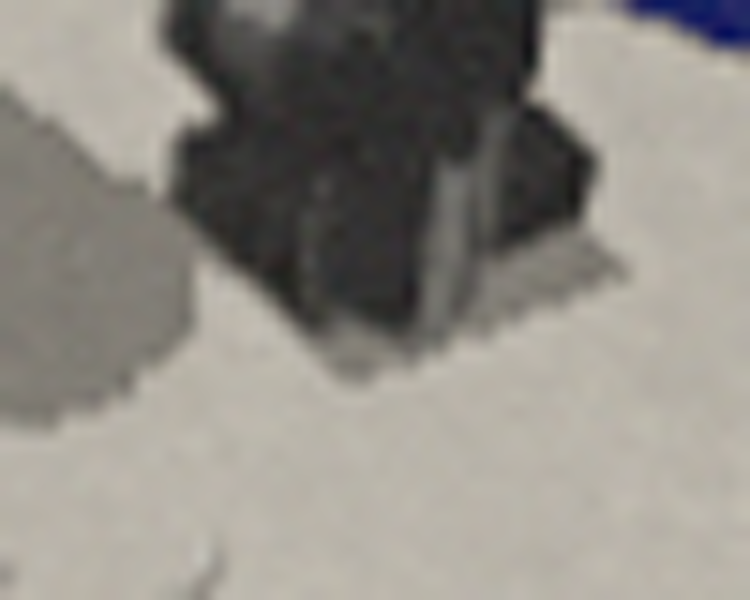

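```bash
python3 - <<'E'
from plan import *
c=load("scene1.npz");w=cloud(c)
np.set_printoptions(linewidth=200)
print((w[156:170,344:372,2]*1000).round(0))
E
```

```text
[[  4.   5.  12.  15.  18.  21.  20. 242. 244. 245. 244. 248. 248. 247. 242. 244. 243. 240.  11.   6.   4.  -2.   1.   1.  -2.  -2.  -0.  -2.]
 [  1.   6.   9.  12.  16.  19.  20. 240. 241. 242. 245. 243. 247. 244. 240. 243. 241. 237.   5.  -3.   0.  -2.  -1.  -2.  -0.  -1.  -1.  -0.]
 [  1.  -2.   5.   7.  13.  14. 229. 236. 239. 236. 241. 242. 242. 241. 238. 239. 239. 232.   1.  -2.   1.  -2.   1.   0.  -3.  -1.  -1.  -2.]
 [ -5.  -0.   0.   5.   8.  11. 227. 234. 236. 236. 234. 239. 240. 238. 236. 237. 234. 228.   0.  -2.   0.  -1.  -0.  -0.   0.  -2.  -1.  -0.]
 [ -1.  -2.  -1.  -1.   7.   7.  12. 230. 231. 235. 235. 237. 238. 233. 234. 234. 232.   0.  -3.  -3.   1.  -0.  -1.  -0.   2.  -2.   2.  -1.]
 [ -1.  -2.  -1.  -3.  -1.   5.   7.   6. 223. 230. 232. 233. 233. 231. 230. 232. 226.   1.  -1.  -2.  -3.  -2.  -3.  -2.  -2.  -0.  -2.  -1.]
 [  1.  -1.  -1.  -1.  -1.  -3.   4.   6.   1.  -1. 223. 229. 231. 227. 227. 227.   0.   1.   1.  -2.  -1.  -3.  -2.   1.  -1.  -2.  -2.   0.]
 [ -1.  -1.   2.  -2.  -1.  -0.  -1.  -2.  -1.  -3.  -0.   1. 223. 223. 227.   1.  -2.   0.  -2.  -
[... 202 characters left out ...]
.  -1.  -0.  -1.  -1.  -1.   0.  -3.   3.  -3.   0.  -1.   2.  -1.  -3.   2.  -3.  -1.   2.  -2.  -1.  -2.   1.   1.   1.  -1.]
 [ -2.   1.  -2.  -1.  -2.  -1.  -2.  -0.  -1.   0.  -2.   1.   0.  -2.  -1.  -0.   3.  -2.   1.  -1.  -2.  -2.  -4.  -1.  -3.   0.  -1.  -0.]
 [ -2.   1.  -1.  -1.  -1.  -2.  -0.  -0.  -3.  -3.   3.  -1.   1.  -1.  -2.  -1.  -1.  -2.   0.   0.  -1.  -1.  -1.  -1.  -1.  -2.   1.  -1.]
 [  0.  -1.  -1.   0.   1.  -1.   1.  -1.   0.  -2.  -0.   1.  -2.  -1.  -1.  -2.  -1.  -0.   1.  -0.   4.  -2.  -2.  -1.  -1.   1.  -1.  -0.]
 [ -1.   1.  -3.   0.  -2.   0.  -1.  -2.  -1.  -0.  -3.  -5.  -1.   3.   1.  -2.  -1.  -0.  -2.  -1.   0.   1.   1.  -1.  -1.  -2.   1.  -0.]]
```

```bash
python3 -m inch '[[[0.5,0,0],[30,-2,4],1],[[0.5,0,0],[65,-3,6],1],[[0.5,0,0],[86,-3,6],1],[[0.5,0,0],[86,-3,6],1]]'
python3 - <<'E'
from plan import *
c=grab("scene","2")
o=readout.get_obs();print(o["position"],o["grip_width"],proj(c,o["position"]))
w=cloud(c);np.set_printoptions(linewidth=220)
u,v=proj(c,o["position"]).astype(int)
print(u,v);print((w[v-14:v+4,u-12:u+14,2]*1000).round(0))
crop(c,300,130,80,70,9,"s2.png")
E
```

```text
clock: 1.95
position: [0.4531, -0.1031, 0.1128]
ee_rot: [0.49, 0.512, -0.489, 0.509]
ft_force: [0.3, -0.9, 0.5]
grip_width: -0.004
[ 0.45400471 -0.10316415  0.11400618] 0.0013855366576250646 [354.52592585 192.78098105]
354 192
[[135. 135. 135.  -0.  -0. 192. 199. 204. 212. 219. 220. 212. 209. 204. 201. 194. 191.  nan 181. 181. 167.  -0.  -3.  -1.  -0.  -2.]
 [136. 136.   1.  -0.  -2.   0.   2. 183. 185. 203. 209. 211. 205. 199. 197. 190. 186. 178. 176. 170. 162.  -2.  -3.   1.   1.   2.]
 [136.  -1.   0.  -0.  -1.  -1.   2.  -1.  -2.   1. 186. 200. 201. 199. 193. 187. 186. 167. 170. 165. 160.  -1.   2.   1.  -0.  -2.]
 [  1.   0.   1.   2.   0.  -1.  -2.   1.  -1.   2. 163. 164. 190. 194. 189. 184. 166. 164. 167. 161. 157.  -3.   0.   0.   0.  -4.]
 [  1.  -2.   2.  -1.  -0.  -2.   0.  -3.  -4.  -1. 159. 160. 161. 163. 185. 181. 161. 162. 162. 158.  -1.  -0.  -1.  -1.   3.  -1.]
 [  1.  -2.  -2.   2.   0.  -2.  -2.  -1.   0. 148. 157. 158. 158. 161. 162. 163. 159. 158. 157. 152.  -2.  -1.  -4.  -2.  -0.   2.]
 [ -1.  -1.  -1.  -0.  -1.  -1.  -1.   0.  -1. 145. 155. 154. 158. 160. 160
[... 821 characters left out ...]
 2.   0.   1.  -1.   0.  -1.  -0.]
 [ 48.  48.  49.  47.  49.  47.  52.  49.   1.  -2.  -2.   0.  -3.  -1.  -0.  -2.  -2.  -1.   1.  -1.  -2.  -2.  -1.  -1.   1.  -2.]
 [ 48.  49.  46.  49.  50.  50.  48.  50.  50.  49.   0.   1.  -2.  -2.   1.   0.  -1.  -0.  -2.   0.  -1.  -2.  -0.  -1.   0.  -1.]
 [ 49.  52.  50.  48.  49.  49.  51.  49.  47.  49.  49.  48.  48.  -1.  -1.  -1.  -2.  -4.   0.  -3.  -2.   0.  -1.  -1.  -1.   0.]
 [ 50.  49.  50.  50.  52.  49.  49.  48.  54.  52.  51.  50.  49.  -0.  -2.  -0.  -1.   1.  -3.  -1.  -3.   1.  -1.   1.   1.   0.]
 [ 49.  50.  48.  47.  49.  51.  49.  48.  49.  50.  49.  48.  50.  45.   0.  -3.  -2.  -1.  -2.  -0.  -1.   0.  -1.   1.  -2.  -3.]]
```

View pics/s2.png

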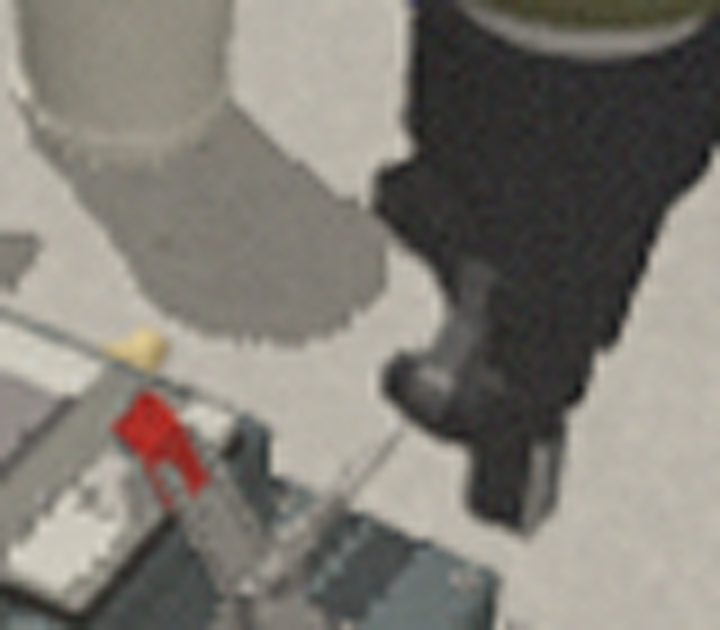

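```bash
python3 - <<'E'
from plan import *
c=load("scene2.npz");w=cloud(c);p=w.reshape(-1,3)
m=(abs(p[:,0]-.454)<.05)&(abs(p[:,1]+.103)<.05)&(p[:,2]>.10)&(p[:,2]<.160)&~((p[:,0]>.475));q=p[m]
print(len(q),q.min(0),q.max(0));print(np.percentile(q[:,0],[3,97]),np.percentile(q[:,1],[3,97]))
for y in (-.018,.018):
  for x in (-.011,.011):
    for z in (.114,.134): print(x,y,z,proj(c,(.454+x,-.103+y,z)))
rel([(hw(-155,0,92),HA),(hw(-90,0,92),HA)])
E
```

```text
65 [ 0.44051577 -0.10881788  0.13479286] [ 0.463165   -0.08769816  0.15980307]
[0.44086899 0.46243648] [-0.10702361 -0.08834692]
-0.011 -0.018 0.114 [362.049816   190.30271118]
-0.011 -0.018 0.134 [362.93410025 184.53449479]
0.011 -0.018 0.114 [354.25356415 186.65982779]
0.011 -0.018 0.134 [354.99996865 180.88450959]
-0.011 0.018 0.114 [354.74200113 199.19211863]
-0.011 0.018 0.134 [355.5220074  193.43728675]
0.011 0.018 0.114 [346.83039037 195.38045327]
0.011 0.018 0.134 [347.46824016 189.61534772]
t 2.0 tcp [ 0.454  -0.1032  0.114 ] F [0.4 0.1 1.5] grip 0.001
[-0.  -0.2  0. ] [22.   0.9  0. ]
[-0.  -0.2  0. ] [22.  65.9  0. ]
```

```bash
sed -i 's/^HX,HY,HA=.*/HX,HY,HA=.611,-.0963,.0425/' fit.py; python3 - <<'E'
from plan import *
c=load("scene0.npz");w=cloud(c);p=w.reshape(-1,3)
m=(abs(p[:,0]-.1556)<.08)&(abs(p[:,1]+.605)<.08)&(p[:,2]>.15)&(p[:,2]<.33);q=p[m]
for a in np.arange(.2,.32,.01):
    k=q[(q[:,2]>=a)&(q[:,2]<a+.01)]
    if len(k): print(round(a,2),len(k),k.min(0).round(3),k.max(0).round(3))
print(proj(c,(.1556,-.605,.2078)))
rel([(hw(-155,0,92),HA),(hw(-90,0,92),HA)])
crop(c,530,40,80,80,8,"s0g.png")
E
```

```text
0.24 37 [ 0.132 -0.651  0.244] [ 0.177 -0.553  0.25 ]
0.25 75 [ 0.132 -0.652  0.25 ] [ 0.177 -0.548  0.26 ]
0.26 64 [ 0.132 -0.651  0.26 ] [ 0.177 -0.545  0.27 ]
0.27 68 [ 0.132 -0.649  0.27 ] [ 0.176 -0.546  0.28 ]
0.28 39 [ 0.134 -0.652  0.28 ] [ 0.18  -0.546  0.29 ]
0.29 99 [ 0.125 -0.674  0.29 ] [ 0.184 -0.527  0.3  ]
0.3 100 [ 0.125 -0.669  0.3  ] [ 0.183 -0.528  0.31 ]
0.31 105 [ 0.126 -0.672  0.31 ] [ 0.183 -0.53   0.32 ]
[544.05077585 104.7748491 ]
t 2.0 tcp [ 0.454  -0.1032  0.114 ] F [0.4 0.1 1.5] grip 0.001
[-0.  -0.2  0. ] [22.   2.2 -0.1]
[-0.  -0.2  0. ] [22.  67.2 -0.1]
```

View pics/s0g.png

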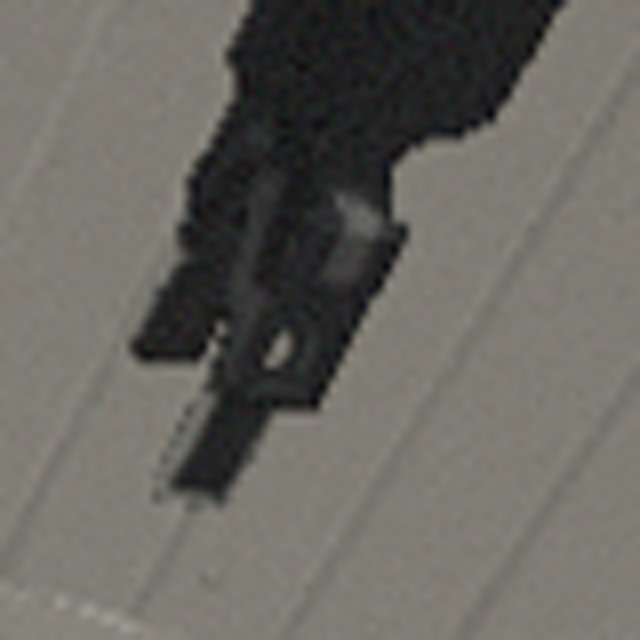

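```bash
python3 -m inch '[[[0,0,0],[15,2,0],1],[[0,0,0],[22,10,0],1],[[0,0,0],[22,22,0],1],[[0,0,0],[22,34,0],1],[[0,0,0],[22,46,0],1],[[0,0,0],[22,57,0],1],[[0,0,0],[22,68,0],1],[[0,0,0],[22,72,0],1]]'
python3 - <<'E'
from plan import *
c=grab("scene","3");crop(c,270,110,100,90,8,"s3.png")
rel([(hw(-85,0,92),HA)]);print(toh(st()[1]))
E
```

```text
clock: 3.0
position: [0.5266, -0.0999, 0.0919]
ee_rot: [0.49, 0.512, -0.488, 0.509]
ft_force: [-0.4, 0.6, 0.2]
grip_width: -0.0
t 3.05 tcp [ 0.5266 -0.0998  0.0919] F [-0.7 -0.3  0.4] grip 0.001
[-0.  -0.2  0. ] [-0.1 -0.6  0.1]
[-84.4   0.1  91.9]
```

View pics/s3.png

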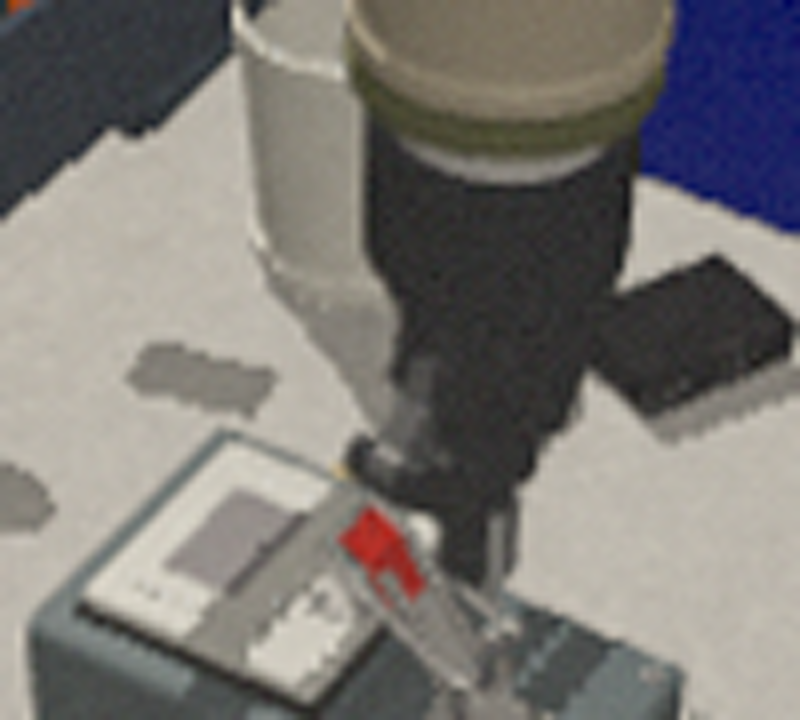

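```bash
python3 -m inch '[[[0,0,0],[-20,-10,0],1],[[0,0,0],[-60,-10,0],1],[[0,0,0],[-80,0,0],1]]'
python3 - <<'E'
from plan import *
c=grab("scene","4");crop(c,280,140,80,70,10,"s4.png")
rel([(hw(-10,0,160),HA),(hw(-10,0,90),HA)]);print(toh(st()[1]))
E
```

```text
clock: 3.42
position: [0.5269, -0.1005, 0.1741]
ee_rot: [0.49, 0.511, -0.488, 0.51]
ft_force: [-0.1, 0.4, -0.2]
grip_width: -0.002
t 3.48 tcp [ 0.529  -0.1004  0.1761] F [1.4 0.6 2.1] grip -0.002
[-0.  -0.1 -0.2] [16.4 72.  -0.6]
[-0.  -0.1 -0.2] [86.4 71.7 -0.5]
[-82.1  -0.6 176.1]
```

View pics/s4.png

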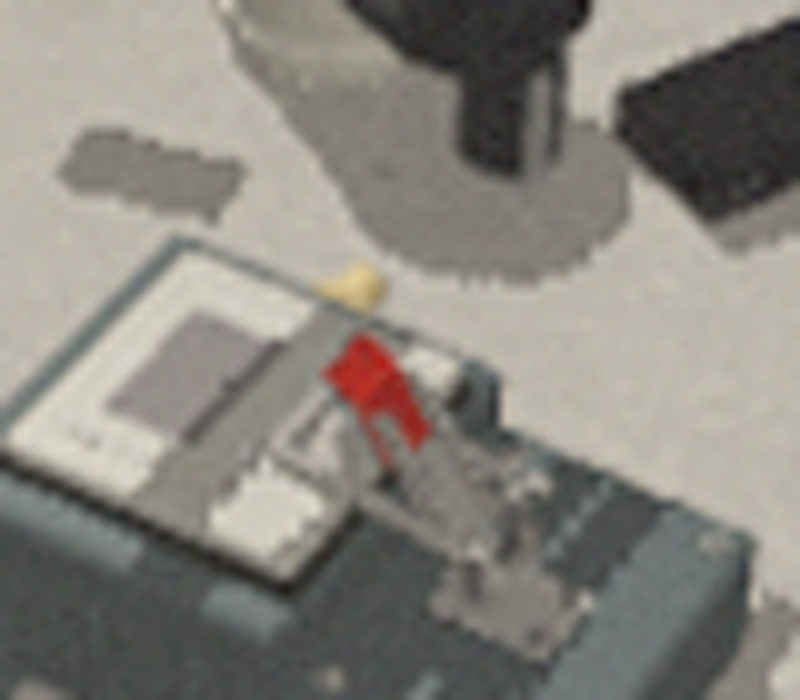

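```bash
python3 -m inch '[[[0,0,0],[10,20,0],1],[[0,0,0],[10,50,-0.5],1],[[0,0,0],[16,74,-0.5],1],[[0,0,0],[50,76,-0.5],1],[[0,0,0],[86,76,-0.5],1],[[0,0,0],[86,76,-0.5],1]]'
python3 - <<'E'
from plan import *
c=grab("scene","5");crop(c,280,120,80,70,10,"s5.png")
print(toh(st()[1]))
w=cloud(c).reshape(-1,3);p=st()[1];m=(abs(w[:,0]-p[0])<.02)&(abs(w[:,1]-p[1])<.02)&(w[:,2]>.09)&(w[:,2]<.13);print(np.sort(w[m][:,2])[:8])
rel([(hw(x,0,z),HA) for x,z in((-8,84),(-25,84),(-41,87),(-58,92),(-76,97),(-94,98),(-110,95))])
E
```

```text
clock: 4.22
position: [0.6029, -0.0964, 0.0874]
ee_rot: [0.49, 0.512, -0.489, 0.509]
ft_force: [-0.5, -0.2, 0.3]
grip_width: -0.001
[-6.6  0.2 89.7]
[0.10912763 0.11131459 0.1136069  0.11388666 0.11446479 0.11502856
 0.11555915 0.11573758]
t 4.28 tcp [ 0.6044 -0.0964  0.0897] F [ 0.  -0.4  1. ] grip -0.002
[-0.  -0.2 -0.1] [ 5.7 -1.4  0.2]
[-0.  -0.2 -0.1] [  5.7 -18.4   0.2]
[-0.  -0.2 -0.1] [  2.7 -34.4   0.2]
[-0.  -0.2 -0.1] [ -2.4 -51.4   0.2]
[-0.  -0.2 -0.1] [ -7.4 -69.3   0.2]
[-0.  -0.2 -0.1] [ -8.5 -87.3   0.2]
[-0.  -0.2 -0.1] [  -5.5 -103.4    0.2]
```

View pics/s5.png

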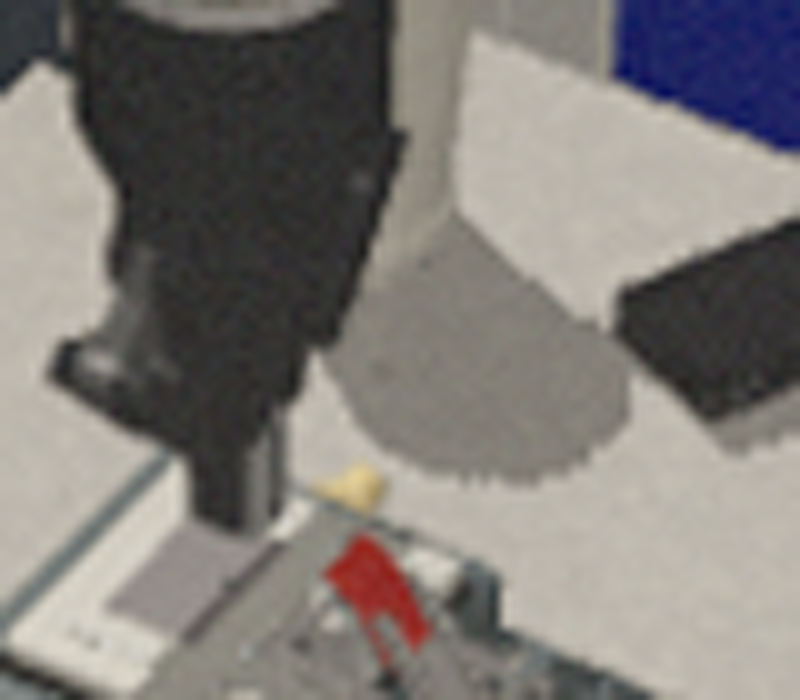

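```bash
python3 -m inch '[[[0,0,0],[6,-8,0],1],[[0,0,0],[6,-18,0],1],[[0,0,0],[4,-27,0],1],[[0,0,0],[2,-36,0],1],[[0,0,0],[-1,-45,0],1],[[0,0,0],[-4,-55,0],1],[[0,0,0],[-6,-64,0],1],[[0,0,0],[-8,-73,0],1],[[0,0,0],[-9,-80,0],1],[[0,0,0],[-9,-80,0],1]]'
python3 - <<'E'
from plan import *
c=grab("scene","6");crop(c,280,120,80,70,10,"s6.png")
print(toh(st()[1]))
rel([(hw(x,0,z),HA) for x,z in((-94,98),(-102,97.5),(-110,95),(-118,90),(-126,82),(-132,75),(-138,67),(-141,61),(-143,56))])
E
```

```text
clock: 5.52
position: [0.524, -0.1, 0.0986]
ee_rot: [0.49, 0.511, -0.488, 0.51]
ft_force: [0.4, 0.3, -0.2]
grip_width: 0.0
[-86.8   0.   98.6]
t 5.58 tcp [ 0.5242 -0.0999  0.0986] F [-0.9 -0.8  0.3] grip 0.0
[-0.  -0.2 -0.1] [ 0.6 -7.2  0. ]
[-0.  -0.2 -0.1] [  1.  -15.2   0. ]
[-0.  -0.2 -0.1] [  3.5 -23.2   0.1]
[-0.  -0.2 -0.1] [  8.5 -31.2   0.1]
[-0.  -0.2 -0.1] [ 16.5 -39.2   0.1]
[-0.  -0.2 -0.1] [ 23.5 -45.2   0.1]
[-0.  -0.2 -0.1] [ 31.5 -51.2   0.2]
[-0.  -0.2 -0.1] [ 37.5 -54.2   0.2]
[-0.  -0.2 -0.1] [ 42.5 -56.3   0.2]
```

View pics/s6.png

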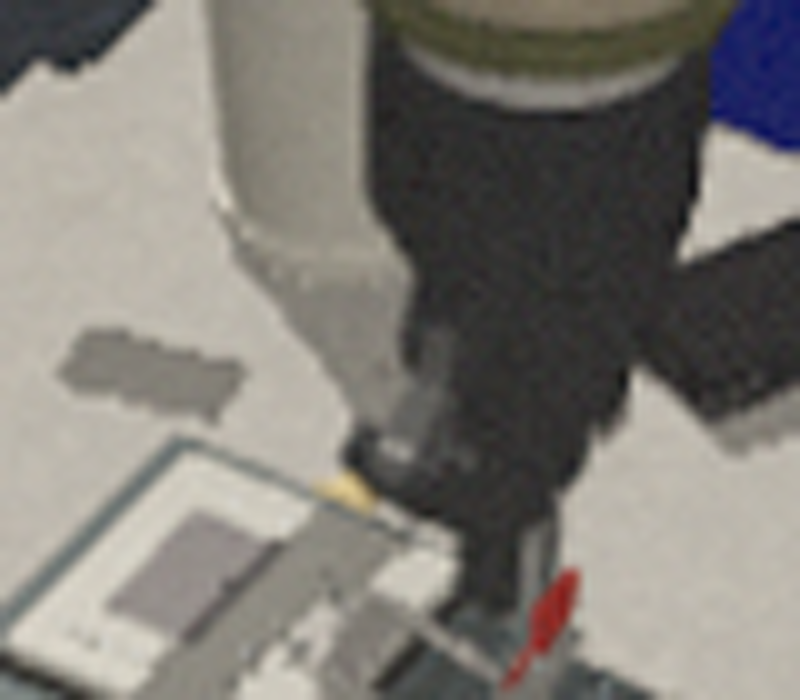

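```bash
python3 -m inch '[[[0,0,0],[1,-9,0],1],[[0,0,0],[2,-17,0],1],[[0,0,0],[5,-25,0],1],[[0,0,0],[10,-33,0],1],[[0,0,0],[17,-40,0],1],[[0,0,0],[24,-46,0],1],[[0,0,0],[31,-51,0],1],[[0,0,0],[37,-54,0],1],[[0,0,0],[42,-56,0],1],[[0,0,0],[42,-56,0],1]]'
python3 - <<'E'
from plan import *
c=grab("scene","7");crop(c,280,120,80,80,9,"s7.png")
print(toh(st()[1]))
rel([(hw(x,0,z),HA) for x,z in((-143,56),(-143,52),(-143,48))])
E
```

```text
clock: 6.82
position: [0.468, -0.1021, 0.0561]
ee_rot: [0.49, 0.511, -0.488, 0.51]
ft_force: [-0.9, 0.4, -0.4]
grip_width: 0.0
[-142.8    0.3   56.4]
t 6.88 tcp [ 0.4683 -0.1021  0.0564] F [ 0.  -0.2  0.2] grip -0.0
[-0.  -0.2 -0.1] [ 0.4 -0.2  0.3]
[-0.  -0.2 -0.1] [ 4.4 -0.2  0.3]
[-0.  -0.2 -0.1] [ 8.4 -0.2  0.3]
```

View pics/s7.png

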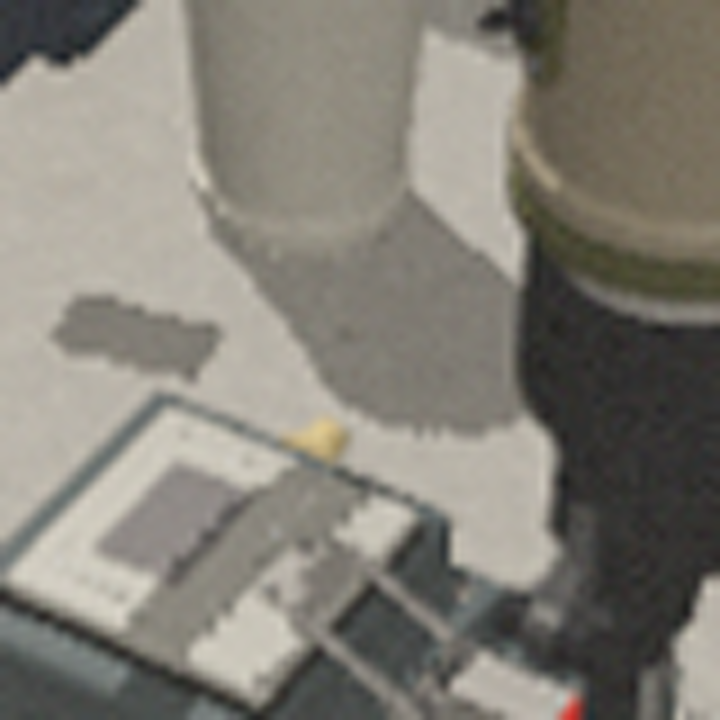

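```bash
python3 -m inch '[[[0,0,0],[3,0,0],1],[[0,0,0],[6,0,0],1],[[0,0,0],[6,0,0],1]]'
```

```text
clock: 7.25
position: [0.4702, -0.1023, 0.0524]
ee_rot: [0.491, 0.51, -0.488, 0.511]
ft_force: [-3.5, 0.9, 19.4]
grip_width: 0.003
```

```bash
python3 -m inch '[[[0,0,0],[-20,0,0],0.6],[[0,0,0],[-70,0,-20],0.3],[[0,0,0],[-110,0,-60],0],[[0,0,0],[-120,0,-110],0]]'
python3 - <<'E'
from plan import *
c=grab("scene","8");t=grab("top","8");crop(c,260,145,110,90,7,"s8.png");crop(t,290,160,80,75,9,"t8.png")
print(toh(st()[1]))
for n,c in(("s",c),("t",t)):
    print(n,[proj(c,hw(*q)) for q in((-40,0,85),(-43,0,93),(-146,0,75))])
    w=cloud(c);L=local(w.reshape(-1,3),HX,HY,HA)*1e3
    m=(L[:,0]<-100)&(L[:,0]>-160)&(abs(L[:,1])<7)&(L[:,2]>56)&(L[:,2]<130);
    for a in range(-160,-100,10):
        k=m&(L[:,0]>=a)&(L[:,0]<a+10); print(a,k.sum(),np.median(L[k,2]).round(1) if k.any() else '')
S=(.5252,.1858,.29)
rel([((S[0],S[1],.18),S[2]),((S[0],S[1],.052),S[2])])
E
```

```text
clock: 7.75
position: [0.4663, 0.008, 0.1752]
ee_rot: [0.492, 0.508, -0.487, 0.512]
ft_force: [1.1, 0.2, -1.6]
grip_width: 0.844
[-140.5  115.2  174.5]
s [array([313.48213335, 183.12964959]), array([314.49396438, 181.37135554]), array([349.15204057, 201.78872259])]
-160 13 77.4
-150 16 74.4
-140 16 73.7
-130 16 73.6
-120 15 73.5
-110 17 73.7
t [array([340.43612882, 194.59601188]), array([340.59391613, 195.21545247]), array([342.64058147, 232.28621706])]
-160 10 76.6
-150 17 74.8
-140 18 73.4
-130 15 72.8
-120 20 74.2
-110 16 74.7
t 7.85 tcp [0.4657 0.0128 0.1745] F [ 0.8 -0.   0. ] grip 0.993
[-13.8  -0.   -0.5] [  -4.6   68.  -169.9]
[-13.8  -0.   -0.5] [ 123.4   66.9 -169.6]
```

View pics/s8.png

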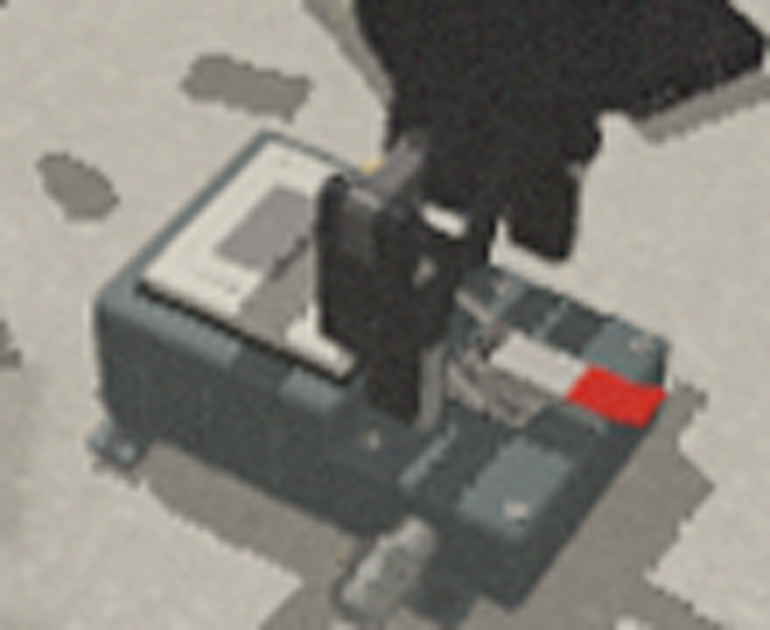

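View pics/t8.png

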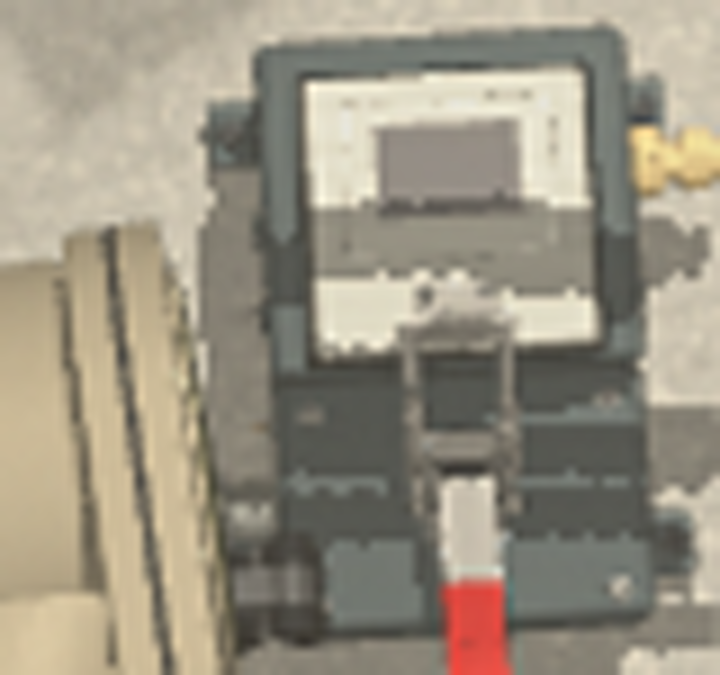

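```bash
python3 - <<'E'
from plan import *
for n,(x0,y0,wd,ht,sc) in (("top",(318,180,46,40,16)),):
    c=load(n+"8.npz")
    im=cv2.resize(c["pixels"][y0:y0+ht,x0:x0+wd,::-1],None,fx=sc,fy=sc,interpolation=cv2.INTER_CUBIC)
    P=lambda x,y,z:tuple(int(v) for v in ((proj(c,hw(x,y,z))-[x0,y0]+.5)*sc))
    cv2.line(im,P(-40,-17.5,85),P(-40,17.5,85),(0,255,0),1)
    cv2.line(im,P(-43,-10,93),P(-43,10,93),(255,0,0),1)
    cv2.line(im,P(-50,-45,80),P(-50,45,80),(0,0,255),1)
    cv2.imwrite(f"pics/ov8.png",im)
    w=cloud(c);np.set_printoptions(linewidth=200)
    print((w[188:204,326:356,2]*1000).round(0))
    L=local(w[196],HX,HY,HA)*1000;print(L[338:343].round(0))
E
```

```text
[[79. 78. 79. 78. 83. 80. 80. 81. 81. 83. 81. 83. 81. 78. 83. 79. 82. 82. 81. 80. 80. 79. 82. 79. 81. 79. 79. 82. 78. 81.]
 [76. 81. 83. 78. 78. 81. 77. 77. 79. 81. 84. 76. 80. 85. 78. 80. 79. 79. 78. 79. 77. 79. 82. 78. 82. 80. 80. 81. 82. 81.]
 [82. 81. 77. 79. 79. 78. 74. 77. 76. 77. 79. 77. 78. 82. 79. 82. 78. 79. 79. 83. 78. 77. 81. 79. 82. 80. 81. 83. 83. 80.]
 [81. 78. 82. 80. 79. 81. 82. 82. nan 81. 80. 83. 83. 84. 86. 82. 84. 80. 84. 78. 78. 78. 74. 80. 79. 76. 81. 80. 80. 77.]
 [81. 80. 84. 79. 77. 81. 81. 82. 81. 85. 83. 87. 85. 86. 87. 84. 85. 79. 84. 80. 82. 80. 77. 78. 77. 77. 82. nan 81. 79.]
 [80. 78. 84. 77. 80. 81. 79. 80. 81. 81. 81. 85. 83. 84. 81. 85. 81. 84. 83. 83. 80. 82. 81. 85. 81. 82. 77. 76. 84. 81.]
 [81. 81. 77. 80. 84. 81. 85. 79. 78. 81. 83. 83. 80. 82. 82. 79. 80. 81. 85. 84. 89. 77. 82. 77. 77. 80. 77. 80. 79. 77.]
 [80. 81. 79. 81. 81. 84. 80. 83. 76. 87. 88. 86. 88. 94. 96. 96. 94. 91. 93. 86. 86. 77. 79. 75. 84. 78. 80. 79. 80. 79.]
 [75. 79. 79. 80. 79. 81. 83. 81. 79. 89. 89. 85. 93. 93. 93. 93. 91. 93. 90. 83. 86. 81. 79. 84. 78. 81. 75. 81. 80
[... 259 characters left out ...]
77. 74. 77. 78. 78. 77. 80. 69. 83. 81. 70. 73. 74. 75. 69. 73. 70. 69. 71. 81. 69. 72. 69. 71. 68. 64. 69. 69. 66.]
 [73. 73. 73. 69. 73. 73. 71. 69. 70. 78. 82. 67. 70. 69. 69. 70. 68. 69. 65. 68. 79. 68. 66. 72. 68. 64. 67. 71. 65. 61.]
 [69. 68. 66. 64. 63. 64. 67. 66. 63. 81. 79. 64. 64. 62. 59. 62. 54. 59. 57. 58. 81. 52. 55. 53. 56. 50. 55. 54. 47. 53.]
 [60. 55. 58. 55. 53. 52. 50. 51. 52. 75. 80. 51. 48. 48. 50. 52. 51. 47. 48. 48. 78. 53. 51. 51. 51. 49. 52. nan 47. 49.]
 [48. 53. 49. 53. 52. 51. 55. 48. 45. 49. 76. 44. 46. 49. 49. 51. 49. 49. 51. 72. 77. 74. 49. 52. 52. 48. 51. 45. 49. 48.]]
[[-45.   7.  93.]
 [-45.   5.  93.]
 [-45.   2.  93.]
 [-45.  -1.  93.]
 [-45.  -4.  91.]]
```

View pics/ov8.png

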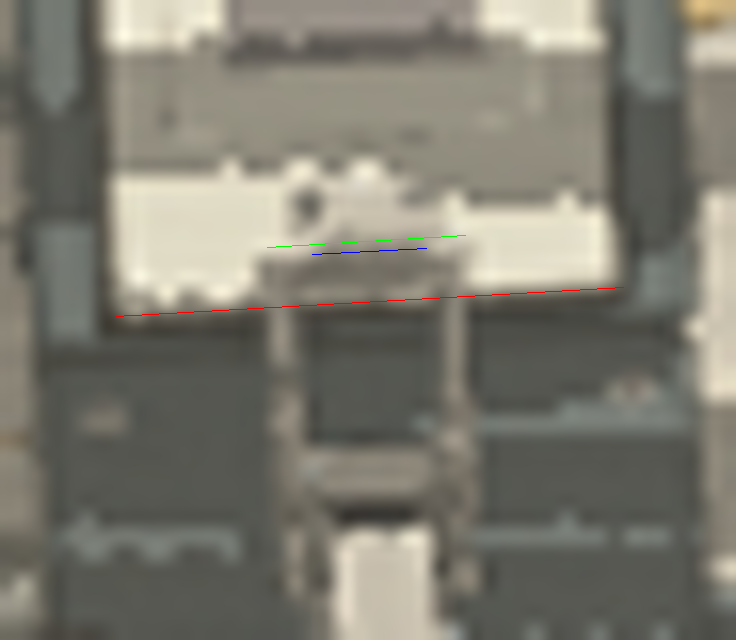

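```bash
python3 - <<'E'
from plan import *
for n in("scene0","top0","scene7","top8","scene8"):
    L=local(cloud(load(n+".npz")).reshape(-1,3),HX,HY,HA)*1e3
    m=(L[:,0]>-47)&(L[:,0]<36)&(abs(L[:,1])<42)&(abs(L[:,1])>20)&(L[:,2]>70)&(L[:,2]<90);q=L[m]
    A=np.c_[q[:,0]-40,np.ones(len(q))];s=np.linalg.lstsq(A,q[:,2],rcond=None)[0];print(n,len(q),-s[0].round(4),s[1].round(1))
c=load("scene7.npz");x0,y0,wd,ht,sc=300,165,50,40,16
im=cv2.resize(c["pixels"][y0:y0+ht,x0:x0+wd,::-1],None,fx=sc,fy=sc,interpolation=cv2.INTER_CUBIC)
cv2.imwrite("pics/s7b.png",im)
E
```

```text
scene0 316 0.0238 79.9
top0 439 0.0232 80.6
scene7 368 -0.0066 80.2
top8 441 -0.0114 80.9
scene8 225 0.0048 79.8
```

View pics/s7b.png

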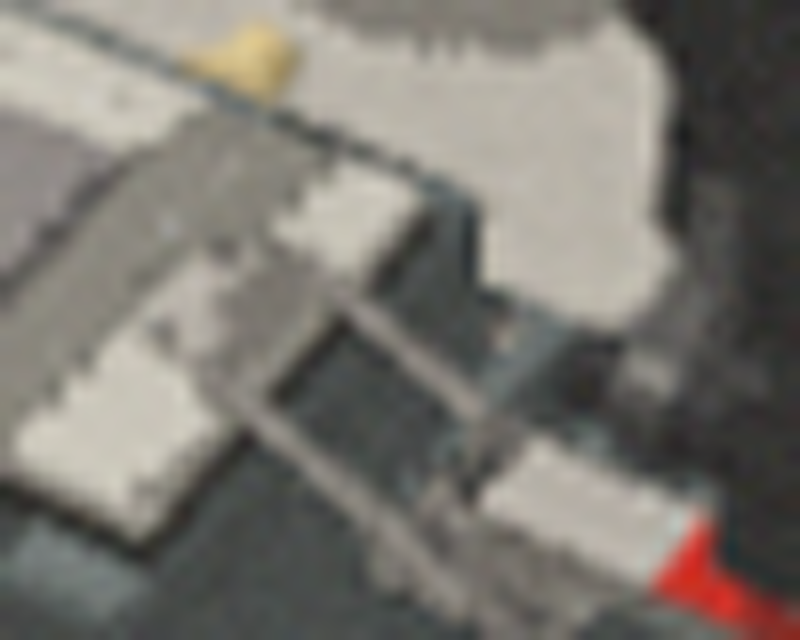

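```bash
python3 -m inch '[[[-3,0,0],[0,17,-45],0],[[-7,0,-0.2],[0,35,-90],0],[[-11,0,-0.5],[0,52,-132],0],[[-13.8,0,-0.5],[0,68,-170],0],[[-13.8,0,-0.5],[20,68,-170],0],[[-13.8,0,-0.5],[20,68,-170],0]]'
python3 - <<'E'
from plan import *
S=(.5252,.1858,.29)
c=grab("scene","9");crop(c,200,200,120,110,6,"s9.png")
rel([((S[0],S[1],.046),S[2])])
w=cloud(c);print(fit(w,SB,ssel,(.5225,.1854,.29)))
E
```

```text
clock: 8.6
position: [0.5243, 0.1848, 0.1533]
ee_rot: [0.422, 0.568, -0.423, 0.566]
ft_force: [-0.7, -0.8, 0.3]
grip_width: 1.003
t 8.65 tcp [0.5248 0.1845 0.1543] F [1.3 0.3 0.5] grip 0.999
[-0.1 -0.   0.1] [108.3   0.9  -1. ]
(array([ 0.52235074,  0.1852803 ,  0.28921135, -0.00069708]), 587, np.float64(0.000728148914131076))
```

View pics/s9.png

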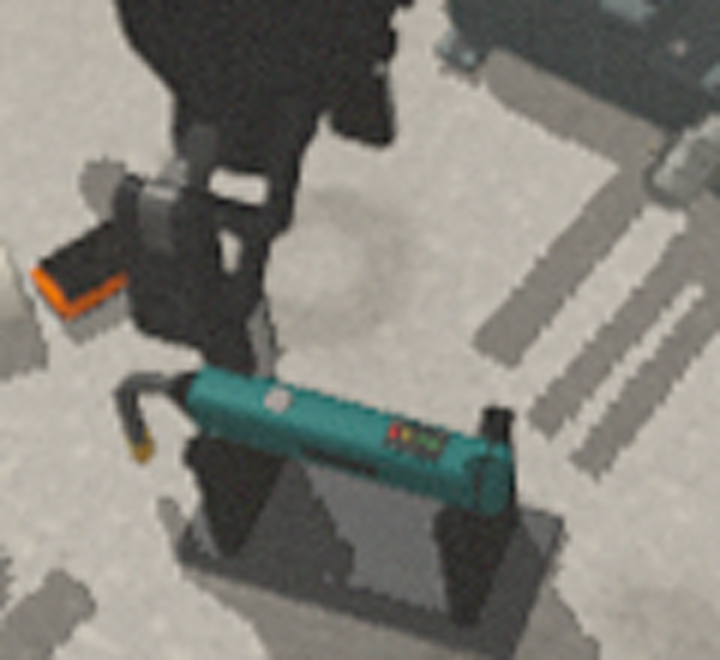

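```bash
python3 -m inch '[[[0,0,0],[40,1,-1],0],[[0,0,0],[80,1,-1],0],[[0,0,0],[103,1,-1],0],[[0,0,0],[108,1,-1],0],[[0,0,0],[108,1,-1],0]]'
python3 - <<'E'
from plan import *
S=(.5252,.1858,.29)
c=grab("scene","10");crop(c,200,200,120,110,6,"s10.png")
rel([((S[0],S[1],.046),S[2])])
E
```

```text
clock: 9.28
position: [0.5259, 0.1852, 0.0473]
ee_rot: [0.423, 0.567, -0.424, 0.566]
ft_force: [-0.9, -0.7, -0.2]
grip_width: 0.999
t 9.32 tcp [0.5261 0.1855 0.0476] F [ 0.3  0.4 -0.3] grip 1.001
[-0.1 -0.   0. ] [ 1.6 -0.8 -0.6]
```

View pics/s10.png

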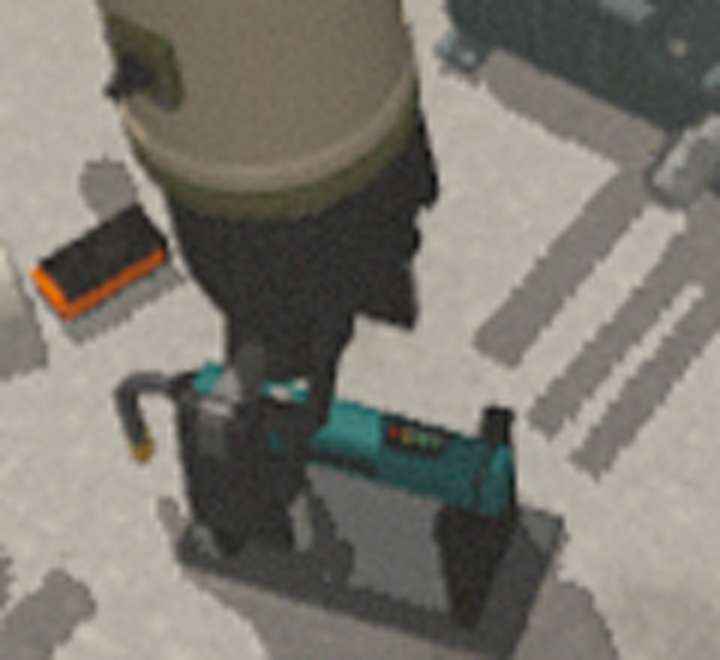

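```bash
python3 - <<'E'
from plan import *
c=load("scene10.npz");w=cloud(c);L=local(w.reshape(-1,3),.5228,.1855,.29)*1e3
for y in (-50,0,50):
  for z in (80,): 
    p=np.array([.5228,.1855,0])+[np.cos(.29)*0-np.sin(.29)*y/1e3,np.cos(.29)*y/1e3,z/1e3]; print(y,(proj(c,p)-[200,200])*6)
for lo,hi in((60,70),(70,80),(80,90),(90,100),(100,110)):
    m=(abs(L[:,0])<70)&(abs(abs(L[:,1])-50)<15)&(L[:,2]>lo)&(L[:,2]<hi)&(abs(L[:,0])<40);q=L[m]
    if len(q): print(lo,len(q),q.min(0).round(),q.max(0).round())
E
```

```text
-50 [396.69559289 316.80102665]
0 [341.64574175 429.68081155]
50 [281.68484865 552.63069378]
80 25 [ -9. -49.  82.] [12. 49. 90.]
90 40 [ -9. -49.  91.] [  9.  55. 100.]
100 36 [ -9. -47. 100.] [  5.  56. 110.]
```

```bash
python3 -m inch '[[[0,0,0],[1,0,0],0.9],[[0,0,0],[1,0,0],0.9],[[0,0,0],[1,0,0],0.9],[[0,0,0],[1,0,0],0.9],[[0,0,0],[1,0,0],0.9],[[0,0,0],[1,0,0],0.9]]' 45
python3 - <<'E'
from plan import *
c=grab("scene","11");crop(c,200,200,120,110,6,"s11.png")
rel([((.5252,.1858,.15),.29)])
E
```

```text
clock: 10.07
position: [0.5263, 0.1856, 0.0469]
ee_rot: [0.423, 0.567, -0.423, 0.567]
ft_force: [-1.1, -1.0, 4.8]
grip_width: 0.22
t 10.12 tcp [0.5263 0.1856 0.047 ] F [0.1 0.2 5.2] grip 0.22
[-0.1 -0.   0. ] [-103.    -1.    -0.5]
```

View pics/s11.png

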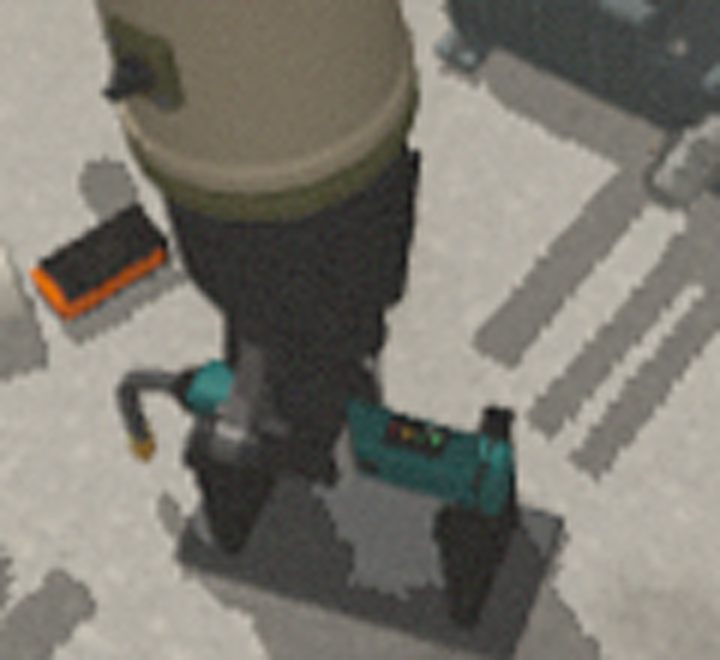

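```bash
python3 - <<'E'
from plan import *
for n,b in(("scene11",.0025),("top0",0)):
    c=load(n+".npz");p=proj(c,(.6133-b,.2121,.015));print(p)
    crop(c,int(p[0])-15,int(p[1])-15,30,30,20,n+"tip.png");print((p-[int(p[0])-15,int(p[1])-15]+.5)*20)
E
```

```text
[222.93758818 276.07889017]
[328.75176358 311.57780344]
[236.51108183 185.85716008]
[320.22163653 327.14320154]
```

View pics/scene11tip.png

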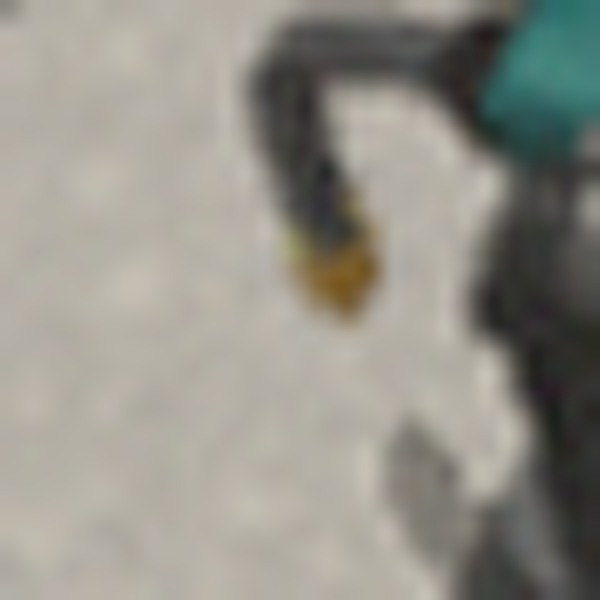

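View pics/top0tip.png

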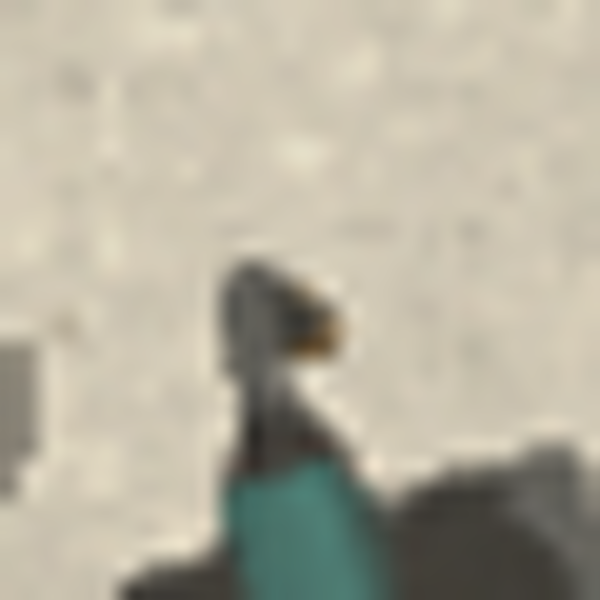

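```bash
python3 -m inch '[[[0,0,0],[-10,0,0],0.9],[[0,0,0],[-30,0,0],0.9],[[0,0,0],[-65,0,0],0.9],[[0,0,0],[-105,0,0],0.9],[[0,0,0],[-120,0,0],0.9],[[0,0,0],[-120,0,0],0.9]]'
python3 - <<'E'
from plan import *
c=grab("scene","12");crop(c,180,170,120,110,6,"s12.png")
f=lambda x,y,z:(hw(x-90,y,z+32),HA)
rel([f(-46,50,130),f(-46,50,85)])
p=st()[1];tip=p+np.array([np.cos(.29)*.09,np.sin(.29)*.09,-.032])-[.0025,0,0];print((proj(c,tip)-[180,170]+.5)*6)
w=cloud(c); SB2=[((-.06,-.01,.065),(.06,.01,.089))]
w2=w-[0,0,p[2]-.047];print(fit(w2,SB,ssel,(p[0]-.0035,p[1],.29)),p)
E
```

```text
clock: 10.88
position: [0.5268, 0.1857, 0.1678]
ee_rot: [0.423, 0.566, -0.423, 0.567]
ft_force: [-0.8, -0.9, -1.8]
grip_width: 0.221
t 10.93 tcp [0.5261 0.1854 0.1665] F [ 0.2 -0.3 -0.6] grip 0.224
[14.1  0.   0. ] [   4.6 -118.4  212.6]
[14.1  0.   0. ] [  49.6 -118.4  212.6]
[203.62827716 456.73211393]
(array([0.52284933, 0.18613467, 0.33972748, 0.00086096]), 469, np.float64(0.0008917406118800902)) [0.52612857 0.18537526 0.16652664]
```

View pics/s12.png

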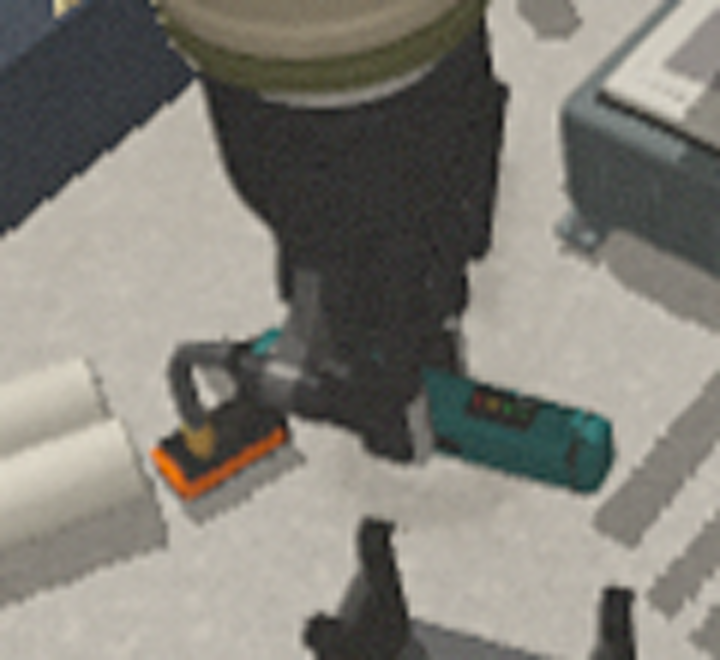

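```bash
python3 -m inch '[[[2,0,0],[0,-15,20],0.9],[[4,0,0],[0,-35,55],0.9],[[6,0,0],[2,-55,95],0.9],[[8,0,0],[4,-75,135],0.9],[[11,0,0],[5,-95,170],0.9],[[13,0,0],[5,-110,197],0.9],[[14,0,0],[5,-118,212],0.9],[[14.1,0,0],[5,-118,212.6],0.9],[[14.1,0,0],[5,-118,212.6],0.9]]'
python3 - <<'E'
from plan import *
c=grab("scene","13")
f=lambda x,y,z:(hw(x-90,y,z+32),HA)
rel([f(-46,50,130),f(-46,50,85),f(-42,50,76)])
o,p,r=st();a=r.as_matrix()[:,1];print(r.as_matrix().round(3))
tip=p+a*.09-[0,0,.032];print("tip in h",toh(tip))
q=proj(c,tip-[.0025,0,0]);x0,y0=int(q[0])-25,int(q[1])-25;crop(c,x0,y0,50,50,12,"s13.png");print((q-[x0,y0]+.5)*12)
print("seam1",(proj(c,hw(-42,48,73)-[.0025,0,0])-[x0,y0]+.5)*12)
E
```

```text
clock: 12.05
position: [0.4736, -0.0506, 0.1614]
ee_rot: [0.489, 0.511, -0.489, 0.511]
ft_force: [-0.8, 0.4, -1.4]
grip_width: 0.224
t 12.1 tcp [ 0.4736 -0.0504  0.1615] F [-1.3  0.8 -1.5] grip 0.225
[ 0.1 -0.   0. ] [-0.5 -0.7  1.7]
[ 0.1 -0.   0. ] [44.5 -0.7  1.7]
[ 0.1 -0.   0. ] [53.5  3.4  1.7]
[[-0.     0.999  0.044]
 [ 0.     0.044 -0.999]
 [-1.    -0.    -0.   ]]
tip in h [-45.3  51.8 129.5]
[307.0052629  307.26985547]
seam1 [305.83531687 478.88134837]
```

View pics/s13.png

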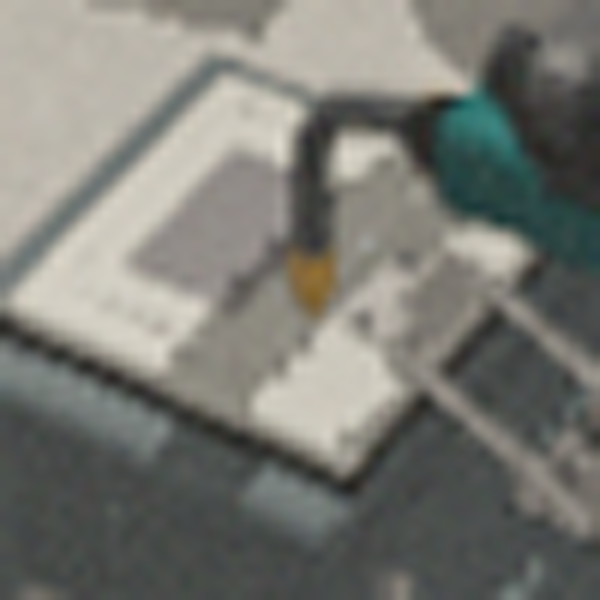

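```bash
python3 -m inch '[[[0,0,0],[12,0,2],0.9],[[0,0,0],[30,1,2],0.9],[[0,0,0],[44,2,2],0.9],[[0,0,0],[51,3,2],0.9],[[0,0,0],[52,3,2],0.9],[[0,0,0],[52,3,2],0.9]]'
python3 - <<'E'
from plan import *
c=grab("scene","14");t=grab("top","14")
f=lambda x,y,z:(hw(x-90,y,z+32),HA)
rel([f(-42,50,75.5),f(-9,50,75.5),f(24,50,75.5)])
o,p,r=st();a=r.as_matrix()[:,1]
tip=p+a*.09-[0,0,.032];print("tip in h",toh(tip))
for n,k,b in(("s",c,.0025),("t",t,0)):
    q=proj(k,tip-[b,0,0]);x0,y0=int(q[0])-20,int(q[1])-20;crop(k,x0,y0,40,40,15,n+"14.png");print((q-[x0,y0]+.5)*15)
    print("seam1",(proj(k,hw(-42,48,73)-[b,0,0])-[x0,y0]+.5)*15)
E
```

```text
clock: 12.85
position: [0.4769, -0.0523, 0.1098]
ee_rot: [0.489, 0.511, -0.489, 0.511]
ft_force: [-0.1, -0.6, -0.6]
grip_width: 0.223
t 12.95 tcp [ 0.477  -0.0524  0.1099] F [-1.2  0.8 -1. ] grip 0.223
[ 0.1  0.  -0. ] [ 2.4  0.  -0.4]
[ 0.1  0.  -0. ] [ 2.5 33.  -0.4]
[ 0.1  0.  -0. ] [ 2.5 66.  -0.3]
tip in h [-42.   49.7  78. ]
[316.53457501 315.03481494]
seam1 [322.29414608 328.60168546]
[321.3006407  317.62881759]
seam1 [330.67511672 320.89903791]
```

View pics/s14.png

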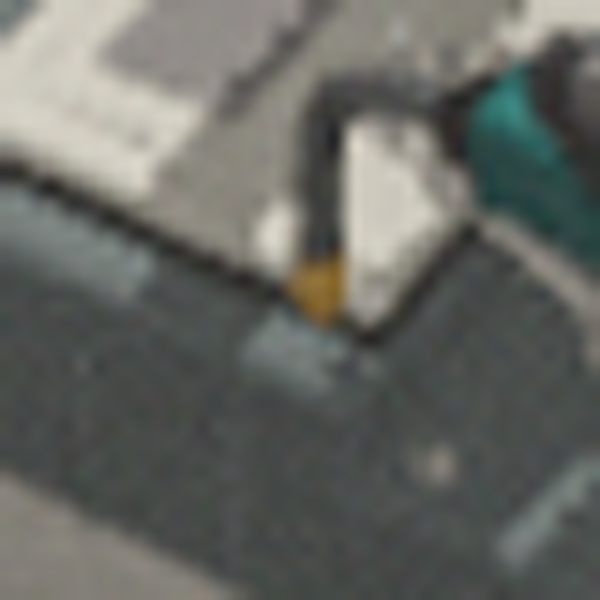

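View pics/t14.png

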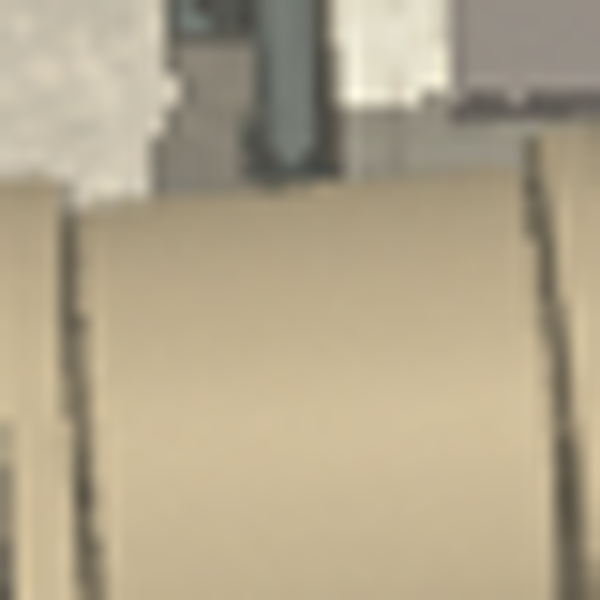

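```bash
python3 -m inch '[[[0.1,0,0],[1.5,0,0],0.9],[[0.1,0,0],[2,0,-0.4],0.9],[[0.1,0,0],[2,5,-0.4],0.9],[[0.1,0,0],[2,10,-0.4],0.9],[[0.1,0,0],[2,15,-0.4],0.9],[[0.1,0,0],[2,20,-0.4],0.9],[[0.1,0,0],[2,25,-0.4],0.9],[[0.1,0,0],[2,30,-0.4],0.9],[[0.1,0,0],[2,35,-0.4],0.9],[[0.1,0,0],[2,40,-0.4],0.9]]'
cat > tr.py <<'E'
from plan import *
import sys
def go(pts,img=None):
    f=lambda x,y,z:(hw(x-90,y,z+32),HA)
    o,p,r=st();a=r.as_matrix()[:,1];tip=p+a*.09-[0,0,.032];print("tip in h",toh(tip))
    rel([f(*q) for q in pts])
    if img:
        k=grab("scene",img);q=proj(k,tip-[.0025,0,0]);x0,y0=int(q[0])-20,int(q[1])-20;crop(k,x0,y0,40,40,15,"s"+img+".png");print((q-[x0,y0]+.5)*15)
E
python3 -c "
from tr import *
go([(-9,50,76),(24,50,76),(41,50,76),(45,46,76),(45,33,76)])"
```

```text
clock: 14.2
position: [0.5173, -0.0502, 0.108]
ee_rot: [0.489, 0.51, -0.489, 0.511]
ft_force: [0.4, 0.8, 0.2]
grip_width: 0.218
tip in h [-1.7 50.  76. ]
t 14.2 tcp [ 0.5173 -0.0502  0.108 ] F [0.4 0.8 0.2] grip 0.218
[-0.  0. -0.] [-0.  -7.3  0. ]
[-0.  0. -0.] [-0.  25.7  0. ]
[-0.  0. -0.] [-0.  42.7  0. ]
[-0.  0. -0.] [-0.  46.7  4. ]
[-0.  0. -0.] [-0.  46.7 17. ]
```

```bash
python3 -m inch '[[[0,0,0],[0,5,0],0.9],[[0,0,0],[0,10,0],0.9],[[0,0,0],[0,15,0],0.9],[[0,0,0],[0,20,0],0.9],[[0,0,0],[0,25,0],0.9],[[0,0,0],[0,30,0],0.9],[[0,0,0],[0,35,0],0.9],[[0,0,0],[0,39,0],0.9],[[0,0,0],[0,43,0],0.9],[[0,0,0],[0,44,0],0.9]]'
python3 -c "
from tr import *
go([(41,50,76),(45,46,76),(45,33,76),(45,0,76),(45,-33,76)],'15')"
```

```text
clock: 15.45
position: [0.5614, -0.0483, 0.1079]
ee_rot: [0.489, 0.51, -0.489, 0.511]
ft_force: [-0.4, 0.2, -1.5]
grip_width: 0.225
tip in h [42.5 50.1 76. ]
t 15.45 tcp [ 0.5614 -0.0483  0.1079] F [-0.4  0.2 -1.5] grip 0.225
[ 0. -0. -0.] [-0.1 -1.5  0.1]
[ 0. -0. -0.] [-0.1  2.5  4.1]
[ 0. -0. -0.] [-0.1  2.5 17.1]
[ 0. -0. -0.] [-0.1  2.5 50.1]
[ 0. -0. -0.] [-0.1  2.5 83.1]
[313.02068276 314.71850429]
```

View pics/s15.png

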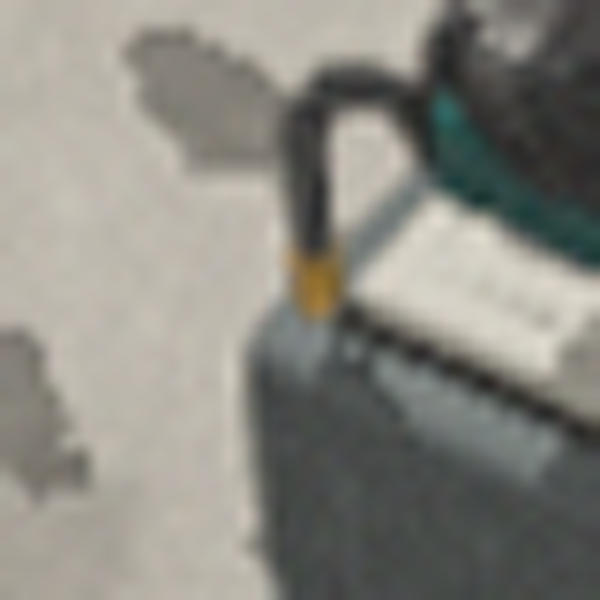

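```bash
python3 -m inch '[[[0,0,0],[0,2,3],0.9],[[0,0,0],[0,2,7],0.9],[[0,0,0],[0,2,12],0.9],[[0,0,0],[0,2,17],0.9],[[0,0,0],[0,2,22],0.9],[[0,0,0],[0,2,27],0.9],[[0,0,0],[0,2,32],0.9],[[0,0,0],[0,2,37],0.9],[[0,0,0],[0,2,42],0.9],[[0,0,0],[0,2,47],0.9]]'
python3 -c "
from tr import *
go([(45,33,76),(45,0,76),(45,-33,76),(45,-46,76)])"
```

```text
clock: 16.75
position: [0.5654, -0.0955, 0.1079]
ee_rot: [0.489, 0.51, -0.489, 0.511]
ft_force: [-0.5, -0.2, -1.5]
grip_width: 0.228
tip in h [44.5  2.8 75.9]
t 16.75 tcp [ 0.5654 -0.0955  0.1079] F [-0.5 -0.2 -1.5] grip 0.228
[ 0. -0. -0.] [ -0.1   0.5 -30.2]
[ 0. -0. -0.] [-0.1  0.5  2.8]
[ 0. -0. -0.] [-0.1  0.5 35.8]
[ 0. -0. -0.] [-0.1  0.5 48.8]
```

```bash
python3 -m inch '[[[0,0,0],[0,0.5,5],0.9],[[0,0,0],[0,0.5,10],0.9],[[0,0,0],[0,0.5,15],0.9],[[0,0,0],[0,0.5,20],0.9],[[0,0,0],[0,0.5,25],0.9],[[0,0,0],[0,0.5,30],0.9],[[0,0,0],[0,0.5,35],0.9],[[0,0,0],[0,0.5,40],0.9],[[0,0,0],[0,0.5,45],0.9],[[0,0,0],[0,0.5,49],0.9]]'
python3 -c "
from tr import *
go([(45,-33,76),(45,-46,76),(41,-50,76),(24,-50,76),(-9,-50,76),(-42,-50,76)],'16')"
```

```text
clock: 18.0
position: [0.568, -0.1448, 0.1079]
ee_rot: [0.489, 0.51, -0.489, 0.511]
ft_force: [-0.8, 1.2, -1.7]
grip_width: 0.223
tip in h [ 45.  -46.6  75.9]
t 18.0 tcp [ 0.568  -0.1448  0.1079] F [-0.8  1.2 -1.7] grip 0.223
[-0. -0. -0.] [ -0.1   0.  -13.6]
[-0. -0. -0.] [-0.1  0.  -0.6]
[-0. -0. -0.] [-0.1 -4.   3.4]
[-0. -0. -0.] [ -0.1 -21.    3.4]
[-0. -0. -0.] [ -0.1 -54.    3.4]
[-0. -0. -0.] [ -0.1 -87.    3.4]
[308.21998586 311.37843656]
```

View pics/s16.png

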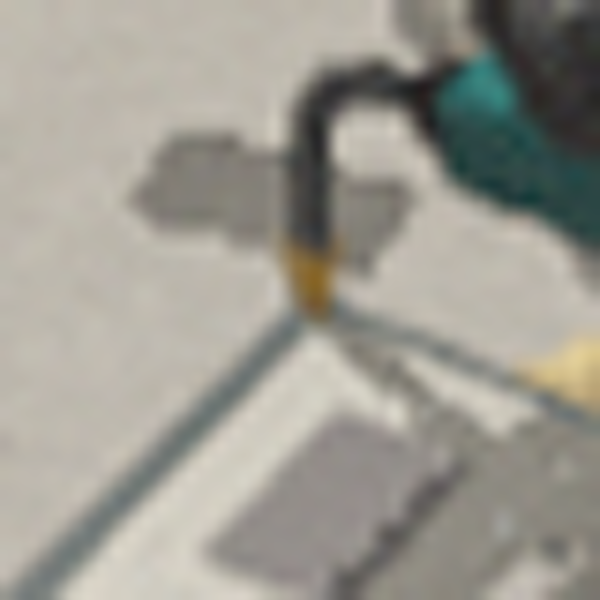

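```bash
python3 -m inch '[[[0,0,0],[0,-3,3],0.9],[[0,0,0],[0,-7,3.4],0.9],[[0,0,0],[0,-12,3.4],0.9],[[0,0,0],[0,-17,3.4],0.9],[[0,0,0],[0,-22,3.4],0.9],[[0,0,0],[0,-27,3.4],0.9],[[0,0,0],[0,-32,3.4],0.9],[[0,0,0],[0,-37,3.4],0.9],[[0,0,0],[0,-42,3.4],0.9],[[0,0,0],[0,-47,3.4],0.9]]'
python3 -c "
from tr import *
go([(-9,-50,76),(-42,-50,76)])"
```

```text
clock: 19.3
position: [0.5208, -0.1508, 0.1079]
ee_rot: [0.489, 0.51, -0.489, 0.51]
ft_force: [-0.4, 0.1, -2.1]
grip_width: 0.221
tip in h [ -2.4 -50.7  75.9]
t 19.3 tcp [ 0.5208 -0.1508  0.1079] F [-0.4  0.1 -2.1] grip 0.221
[-0.  0. -0.] [-0.1 -6.6 -0.6]
[-0.  0. -0.] [ -0.1 -39.6  -0.6]
```

```bash
python3 -m inch '[[[0,0,0],[0,-5,-0.5],0.9],[[0,0,0],[0,-10,-0.7],0.9],[[0,0,0],[0,-15,-0.7],0.9],[[0,0,0],[0,-20,-0.7],0.9],[[0,0,0],[0,-25,-0.7],0.9],[[0,0,0],[0,-30,-0.7],0.9],[[0,0,0],[0,-35,-0.7],0.9],[[0,0,0],[0,-39,-0.7],0.9],[[0,0,0],[0,-40,-0.7],0.9],[[0,0,0],[0,-40,-0.7],0.9]]'
python3 -c "
from tr import *
go([(-42,-50,76)],'17')"
```

```text
clock: 20.55
position: [0.4808, -0.1518, 0.1079]
ee_rot: [0.489, 0.51, -0.489, 0.51]
ft_force: [0.5, 0.5, -1.3]
grip_width: 0.226
tip in h [-42.4 -50.   76. ]
t 20.55 tcp [ 0.4808 -0.1518  0.1079] F [ 0.5  0.5 -1.3] grip 0.226
[-0.  0. -0.] [-0.1  0.4  0.1]
[318.6151309  309.97373075]
```

View pics/s17.png

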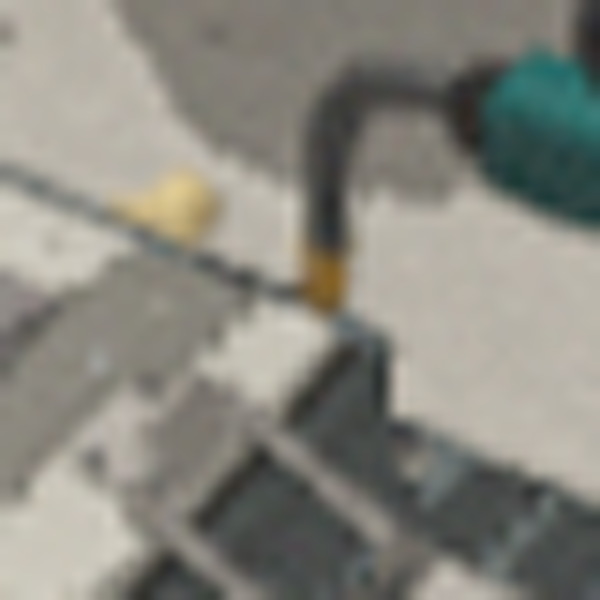

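```bash
python3 -m inch '[[[0,0,0],[-8,0,0],0.9],[[0,0,0],[-30,0,0],0.9],[[0,0,0],[-58,0,-5],0.9],[[0,0,0],[-62,0,-30],0.9],[[0,0,0],[-62,3,-70],0.9],[[0,0,0],[-62,8,-110],0.9],[[-2,0,0],[-62,15,-150],0.9],[[-4,0,0],[-62,22,-190],0.9],[[-6,0,0],[-62,28,-220],0.9],[[-6,0,0],[-62,30,-230],0.9]]'
python3 -c "
from plan import *
rel([((.5263,.1856,.167),.2895),((.5263,.1856,.09),.2895)])"
```

```text
clock: 21.85
position: [0.5014, 0.0814, 0.1705]
ee_rot: [0.462, 0.536, -0.461, 0.536]
ft_force: [0.9, 0.5, -1.5]
grip_width: 0.224
t 21.85 tcp [0.5014 0.0814 0.1705] F [ 0.9  0.5 -1.5] grip 0.224
[-8.  -0.  -0.1] [  3.5  40.2 -99.3]
[-8.  -0.  -0.1] [ 80.5  40.1 -99.3]
```

```bash
python3 -m inch '[[[-2,0,0],[0,10,-25],0.9],[[-4,0,0],[2,20,-50],0.9],[[-6,0,0],[3,30,-75],0.9],[[-8,0,0],[3,38,-94],0.9],[[-8,0,0],[3.5,40,-99],0.9],[[-8,0,0],[3.5,40.2,-99.3],0.9],[[-8,0,0],[3.5,40.2,-99.3],0.9]]'
python3 -c "
from plan import *
c=grab('scene','18');crop(c,180,170,120,120,6,'s18.png')
rel([((.5263,.1856,.167),.2895),((.5263,.1856,.09),.2895),((.5263,.1856,.047),.2895)])"
```

```text
clock: 22.72
position: [0.5265, 0.1843, 0.167]
ee_rot: [0.423, 0.566, -0.423, 0.567]
ft_force: [0.1, 0.2, -1.3]
grip_width: 0.223
t 22.77 tcp [0.5265 0.1844 0.1671] F [ 0.2  0.  -0.6] grip 0.224
[-0.1  0.  -0.1] [ 0.1  0.1 -1.2]
[-0.1  0.  -0.1] [77.1  0.1 -1.3]
[-0.1  0.  -0.1] [120.1   0.   -1.3]
```

View pics/s18.png

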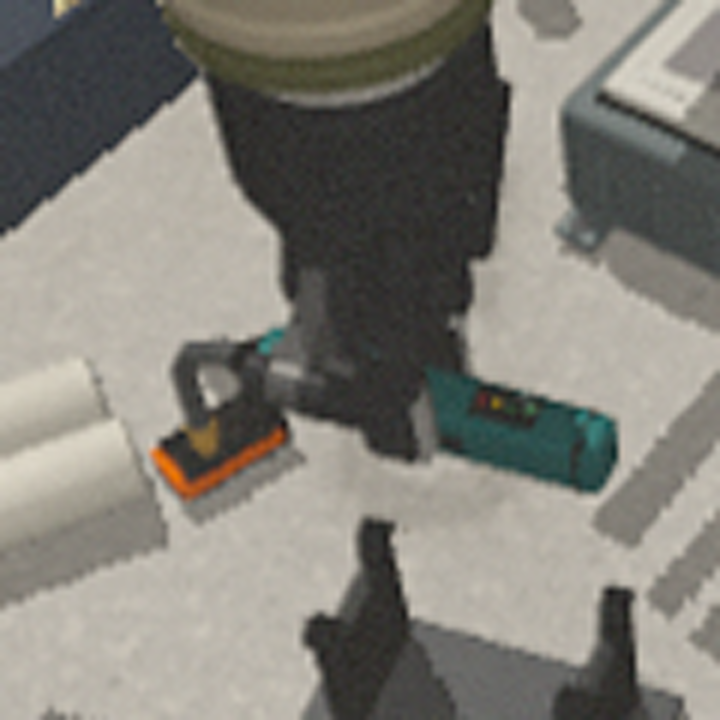

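```bash
python3 -m inch '[[[0,0,0],[20,0,-1.2],0.9],[[0,0,0],[50,0,-1.3],0.9],[[0,0,0],[75,0,-1.3],0.9],[[0,0,0],[95,0,-1.3],0.9],[[0,0,0],[108,0,-1.3],0.9],[[0,0,0],[115,0,-1.3],0.9],[[0,0,0],[119,0,-1.3],0.9],[[0,0,0],[119.5,0,-1.3],0.9],[[0,0,0],[119.5,0,-1.3],0.9]]'
python3 -c "
from plan import *
c=grab('scene','19');crop(c,200,200,120,110,6,'s19.png')
rel([((.5263,.1856,.047),.2895)])"
```

```text
clock: 23.9
position: [0.5266, 0.1858, 0.048]
ee_rot: [0.424, 0.566, -0.423, 0.567]
ft_force: [-0.5, -0.3, -1.1]
grip_width: 0.222
t 23.95 tcp [0.5266 0.1857 0.048 ] F [-0.2  0.1 -0.6] grip 0.228
[-0.1  0.  -0.1] [ 1.  -0.3  0. ]
```

View pics/s19.png

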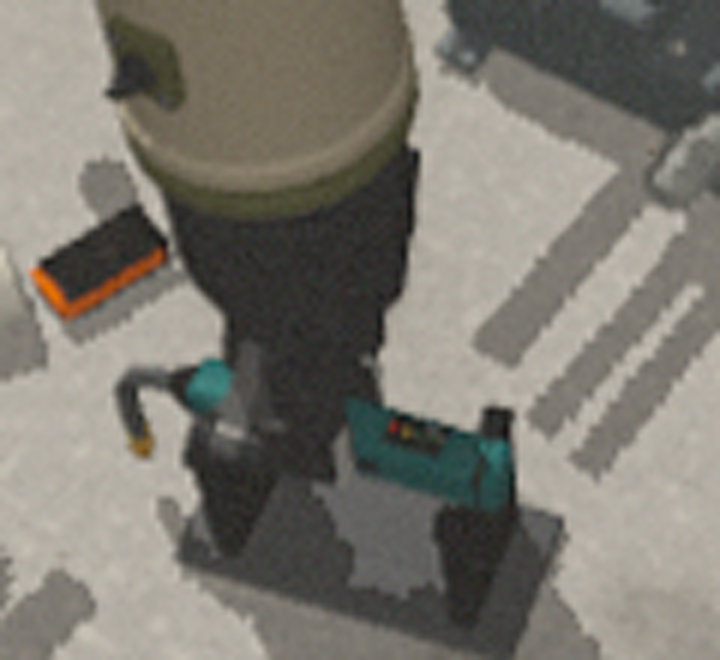

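```bash
python3 -m inch '[[[0,0,0],[1,0,0],0.9],[[0,0,0],[1.5,0,0],0.9],[[0,0,0],[1.5,0,0],0.7],[[0,0,0],[1.5,0,0],0.55],[[0,0,0],[1.5,0,0],0.3],[[0,0,0],[1.5,0,0],0],[[0,0,0],[1.5,0,0],0],[[0,0,0],[1.5,0,0],0],[[0,0,0],[1.5,0,0],0]]'
python3 -m inch '[[[0,0,0],[-20,0,0],0],[[0,0,0],[-60,0,0],0],[[0,0,0],[-110,0,0],0],[[0,0,0],[-160,0,0],0],[[0,0,0],[-190,-30,0],0],[[0,0,0],[-190,-60,60],0],[[0,0,0],[-190,-60,60],0]]'
python3 -c "
from plan import *
c=grab('scene','20');crop(c,200,200,120,110,6,'s20.png');t=grab('top','20')
cv2.imwrite('pics/sc20.png',c['pixels'][:,:,::-1]);cv2.imwrite('pics/t20.png',t['pixels'][:,:,::-1])
for k in (c,t): print(fit(cloud(k),SB,ssel,(.524,.1855,.29)))
L=local(cloud(c).reshape(-1,3),HX,HY,HA)*1e3
m=(L[:,0]>-47)&(L[:,0]<36)&(abs(L[:,1])<42)&(abs(L[:,1])>20)&(L[:,2]>70)&(L[:,2]<90);q=L[m]
print(-np.linalg.lstsq(np.c_[q[:,0]-40,np.ones(len(q))],q[:,2],rcond=None)[0])
m=(L[:,0]<-115)&(L[:,0]>-150)&(abs(L[:,1])<7)&(L[:,2]>56);print(np.median(L[m,2]))
rel([])"
```

```text
clock: 25.08
position: [0.5266, 0.1857, 0.0465]
ee_rot: [0.424, 0.566, -0.423, 0.567]
ft_force: [-0.5, 0.3, 0.4]
grip_width: 1.0
clock: 25.95
position: [0.4858, 0.1067, 0.2379]
ee_rot: [0.425, 0.563, -0.425, 0.567]
ft_force: [-0.1, -0.3, 0.6]
grip_width: 1.001
(array([ 0.52386173,  0.18463811,  0.28498264, -0.00086121]), 601, np.float64(0.0007569253152358291))
(array([0.524 , 0.1855, 0.29  , 0.    ]), 0, np.float64(nan))
[-4.09373589e-03 -8.00724998e+01]
73.95063043472189
t 26.05 tcp [0.4858 0.1104 0.2376] F [-0.3  1.1  0.7] grip 0.998
  return _methods._mean(a, axis=axis, dtype=dtype,
  ret = ret.dtype.type(ret / rcount)
```

View pics/sc20.png

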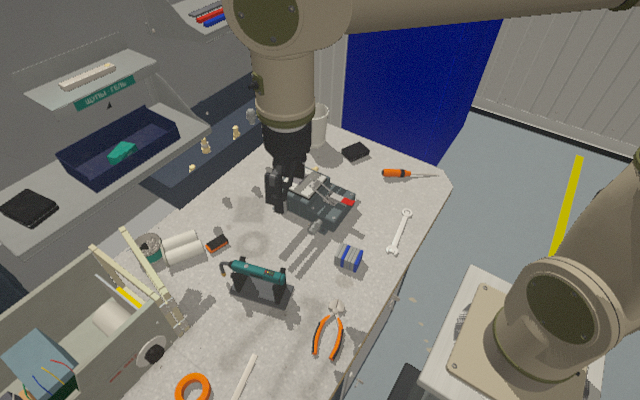

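View pics/s20.png

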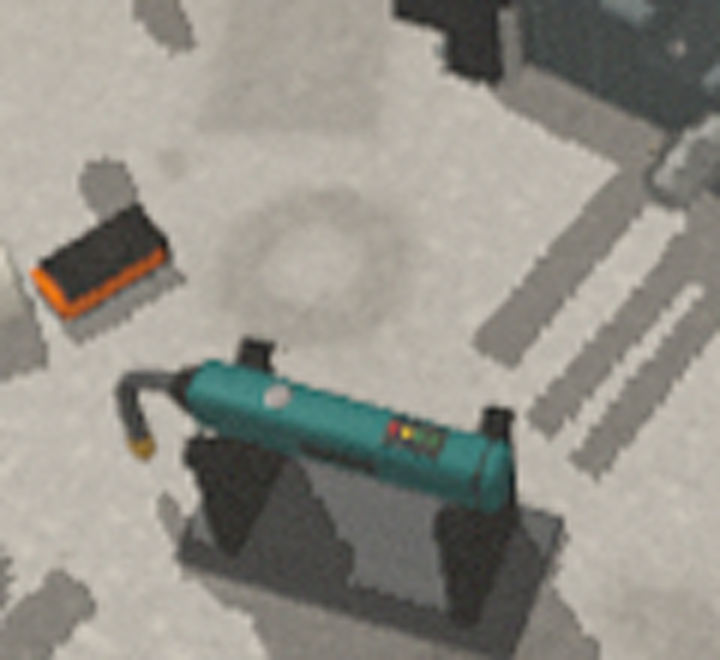

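View pics/t20.png

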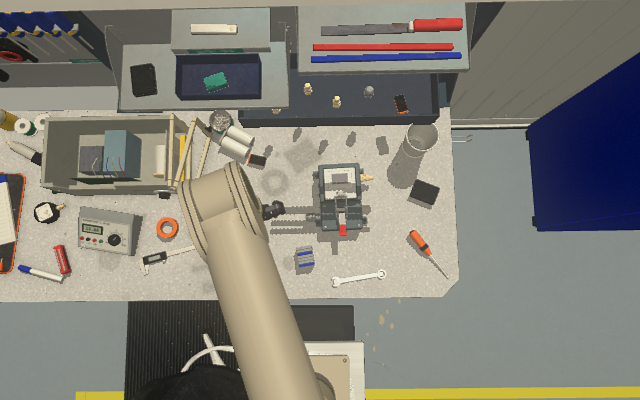

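```bash
python3 -m inch '[[[0,0,0],[0,0,0],0],[[0,0,0],[0,0,0],0]]'; python3 -c "
from workcell import manip
print(manip.hand_in())"
```

```text
clock: 26.3
position: [0.4858, 0.1117, 0.2379]
ee_rot: [0.424, 0.565, -0.423, 0.567]
ft_force: [-0.6, -1.4, -0.3]
grip_width: 1.002
the job is handed in; nothing more can be done
None
```

The lid is latched shut, the sniffer has gone once round the gasket joint, and it lies back in its rest. I handed the job in at 26.3 s; no verdict is reported.

- **Latch:** I tipped the bail over with the closed fingers. Then I swung the lever to the front and pressed it flat; the force read about 19 N at the end of the press, with the lever already flat on its stop. The last depth image puts the top of the lever at about 74 mm (75 mm expected when shut). The lid slope fell from 0.023 rad before latching to between -0.011 and +0.005 rad, within the scatter of the depth fit. The rearmost bail-wire pixels lie at about housing x -40 to -42. I did not see the bar itself clearly, because the keeper hides it.
- **Tracing:** From the arm's pose, the tip ran about 2 mm outside the joint and 3 mm above it, at about 40 mm/s, from point 1 to point 9. Pictures at both front ends and both rear corners showed it at the joint. The wrist force showed no contact.
- **Sniffer and scene:** The sniffer is released, within about 2 mm of where it lay at the start, at the same height and turned less than 0.01 rad. The arm was clear of everything, and the bystanders look unmoved in the last pictures.
- **What disagreed:** In the images the finger ends stood about 20 mm short of the reported TCP, and contact on the lever agreed. The scene camera read about 2.5 mm low in x. I allowed for both. The last top view could not check the sniffer because the arm hid it.

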